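# Tighten a filter housing's capstan collar with a tommy bar

### The arm

A 6-joint arm with a two-finger parallel gripper is mounted at the origin on a cart in front of the work surface, level with it; the furniture and walls round the work are solid. World frame = base frame: x ahead of the robot, y to its left, z up, the work surface at z = 0. Lengths are in m, angles in rad, forces in N, time in s.
With the tool pointing down it reaches from about 0.35 to 0.85 m from the base axis. Payload 8.1 kg.
Tool frame: the origin (TCP) lies at the centre of the arm's flange, where the gripper is bolted on; the fingertips stand 186 mm ahead of it and the grasp point (between the pads) lies 167 mm ahead of it; z points along the fingers, y is the line along which they close (so a half turn about z gives the same grasp; the last joint's range is limited). The gripper opens to 93 mm and grips with 3 to 60 N. Pads are 15 mm wide; open, the fingers measure 128 mm over their backs; the gripper's body (75 mm by 188 mm) begins 65 mm behind the grasp point.
Start: joints at [1.208, 0.13, 1.488, -0, 1.523, -0.085], TCP at [0.165, 0.577, 0.405] pointing down, gripper open.
Joint ranges: [-2.96, 2.96], [-0.89, 2.26], [0.02, 2.5], [-1.34, 4.48], [0, 2.73], [-2.66, 2.66]. Speed limits (rad/s): [2.39, 2.39, 2.79, 3.14, 3.14, 3.14].

### API

Orientations are given as a rotation vector (axis times angle).
In Python, from plant import read_state, read_camera, camera_params, robot gives the robot as it stands.
- The arm moves only by the tool carry_out, never from a script. Its argument "targets" is a list of rows, each an object of numbers: "hand": the opening in per cent of the stroke, from 0 (shut) to 100 (fully open); "x", "y", "z": the shift along the tool's x, y, z in m; "ax", "ay", "az": the turn, a rotation vector about the tool's x, y, z in rad. In form: [{"hand": .., "x": .., "y": .., "z": .., "ax": .., "ay": .., "az": ..}, ...]. A call has 1 to 8 rows; each row is the pose to reach, as a shift and turn from the pose commanded when the call began, along the tool's axes at that moment; what a row does not reach only later rows make up. A row lasts 1/8 s, in which the tool goes at most 62.5 mm and 10.7 degrees, less where a joint would pass 70% of its speed; a pose out of reach is approached as far as the arm can. A call with a gripper value outside its range is refused whole. The fingers move at their own pace and stop on an object; "newtons" is the grip in N (left out, the last holds). Time passes only in rows, so rows that repeat a pose let the fingers close. It gives the time, the measured TCP pose, the force, the opening and the grip force at its end, in the units of the state.
- read_state(): the state, without advancing time (a new reading comes with each control period).
- read_camera(name): name is "scene" or "top" or "wrist"; returns (picture, depth): 384x512x3 uint8, blue, green, red; 384x512 float32, m along the optical axis (not along the pixel's ray), 0 where there is no reading.
- camera_params(name): a dict with "fx", "fy", "cx", "cy" (pixels), "position" and "rotation" of the camera in the world. Camera axes: x right, y up, looking along -z (the intrinsics and any distortion apply to the point x, -y, -z); pixel columns grow to the right and rows downward; lengths in m; the calibration is good to about 2 mm. The wrist camera is an equidistant fisheye: a pixel r from the principal point sees the ray r / f radians off the axis. A picture is of the moment at which its call begins: read the wrist's pose just before it. camera_params takes no time and is no camera call; for the wrist camera it gives the pose at the moment of the call.
- robot.close_job(): hands the job in; it is judged then, once.
The state is a dict: "t": time; "q": joint angles; "dq": joint speeds; "joint_torque": joint torques, N m; "tool_pos": TCP position; "orientation": TCP orientation; "force": force on the tool from outside, world axes, zero at the start; "wrist_torque": the same for the moment, N m; "opening": finger opening in m; "gripper_force": force on a finger pad.
Only numpy, scipy, OpenCV 4.12 (cv2) and the standard library are available. Lean on these libraries where they do the work, as an engineer would, in place of code of your own. Each camera call takes 0.05 s, during which the arm holds its last target. There are 200 camera calls.

### The job

Take the tommy bar from its rest and use it to tighten the filter housing's collar clockwise (seen from above), moving the bar from hole to hole as the pillars stop it, until the seal is firmly squeezed at about 0.4 newton-metre; do not overtighten it or wrench the bar. Then draw the bar out and lay it back across the two forks of its rest.

Things in the scene. Friction and masses are not known exactly. Their poses are not given: they have to be found in the camera images.
- housing: Fixed filter housing: round grey base (radius 70, 12 mm high), steel body, cap (radius 26, 100 mm high), three steel pillars (radius 6, nuts radius 9, 91 mm high) 56 mm from its axis, at 0, 122 and 238 degrees from its +x. Origin: on the axis at the worktop, z up. The open front, towards the robot, is centred on its -x: a bar on a radius swings 46 degrees either way there before it meets a pillar.
- collar: Aluminium ring nut, 72 mm across its six flats, rims radius 39.5, 28 mm high, on the housing's axis. Origin: on the axis at its underside, z up, 47.1 to 47.8 mm above the worktop at first; sinks 1.2 mm per rad. Six radial square holes, 14 mm wide and high: hole k points 60*k degrees from its own +x, 14 mm above this origin, open at 36 mm from the axis, core at 14 mm. Clockwise from above tightens.
- hole_0 (a point): Mouth centre of hole 0. How the collar feels: it runs at 0.06 N m; after 1.75 to 2.3 rad it meets the seal (collar origin at 45.0 mm); the torque about the axis jumps to 0.3 N m, then climbs 0.8 N m per rad. Right: 0.34 to 0.58 N m while turning (held still, about 0.1 less). It stays where left. Only torque tells when. A bar clamped in a gripper bears about 30 mm from the axis: 0.4 N m is 13 N.
- bar: Loose steel tommy bar, 10 mm in diameter, 156 mm long, about 90 g; one end tapers to 4 mm over its last 8 mm (the tip), the other carries an 18 mm ball. Origin: on its axis, 75 mm from the tip and 72 mm from the ball's middle; its own x points to the tip. It lies level in the rest, axis 36 mm above the worktop. Pinched very hard (over 80 N) it creeps out of the fingers.
- bar_tip (a point): The end of the bar's tapered tip, on its axis, 75 mm from the bar's origin.
- rest: Fixed grey plastic bar rest: plate 104 x 46 x 8 mm, two forks (10 mm thick, 40 mm wide, 45 mm high) 40 mm either side of the middle along its x. Origin: under the plate's middle. The bar lies along its x in the slots (16 mm wide at the bottom, flaring up; floor 31 mm above the worktop), tip towards +x. Between the forks the bar is free for fingers.
- tally_counter: Round grey hand counter lying on the worktop, a bystander.
- bench_timer: White square bench timer, a bystander.
- petri_1: Petri dish, a bystander.
- petri_2: Another petri dish, a bystander.
- coverglass_box: Small white box, 30 x 50 x 14 mm, a bystander.
There are look-alikes about, which are no part of the job. There is more than one size of the housing; the job needs the larger.

How it is judged:
On the way, in this order (a step that is already met when the one before it is completed fails the run):
1. the bar's tip is in a hole of the collar (horizontal distance between bar_tip and collar below 0.029 m and z of bar_tip in the frame of collar between 0.007 and 0.021 m), for 0.2 s.
2. the seal is squeezed tight with the bar in a hole (z of collar in the frame of housing below 0.04494 m and horizontal distance between bar_tip and collar below 0.034 m), for 0.1 s.
At the end, for the whole second after the job is handed in: The collar is tight: its origin stands 44.57 to 44.94 mm above the housing's origin (turned 0.05 to 0.36 rad into the seal, about 0.34 to 0.58 N m); the bar lies level and at rest in both forks of its rest, its middle within 30 mm of the rest's middle and along it within 0.15 rad (z of collar in the frame of housing between 0.04457 and 0.04494 m and horizontal distance between bar and rest below 0.03 m and angle between the x axis of bar and the x axis of rest, either way round below 0.15 rad and z of bar in the frame of rest between 0.031 and 0.041 m and linear speed of bar below 0.02 m/s); the robot touches nothing.
It fails at once if the seal is overtightened (beyond about 0.6 N m) (z of collar in the frame of housing below 0.04457 m).
It fails at once if the bar is wrenched or rammed against the housing, its collar or pillars with more than 40 N (contact force between bar and housing above 40 N).
It fails at once if the collar is turned by the fingers instead of the bar (contact force between the fingers and collar above 4 N).
It fails at once if a bystander is pushed more than 30 mm (distance of any of tally_counter, bench_timer, petri_1, petri_2, coverglass_box from where it was at the start of the episode above 0.03 m).
It also fails if it takes over 72 s, if anything falls off the work surface, if the arm or the gripper's body presses on something with over 40 N, if the wrist force passes 120 N, or if a joint passes its speed limit or range.

## Working session

There is one attempt and no reset: what is moved stays moved. The work goes in short steps, Python scripts to look and compute and a tool call to move; the robot and the scene stay as the last step left them, time stands still between calls to the robot, and variables do not carry over. Pictures are saved under pics/ and viewed, at most 10 in all, crops included, and the job is handed in when it is done.

Besides the shell and the picture viewer there is one more tool, called after "Request:" as name(argument=value, ...) on one line, values as JSON. carry_out: Moves the arm, as the interface text tells. Its arguments: {"type":"object","properties":{"targets":{"type":"array","items":{"type":"object","properties":{"hand":{"type":"number"},"x":{"type":"number"},"y":{"type":"number"},"z":{"type":"number"},"ax":{"type":"number"},"ay":{"type":"number"},"az":{"type":"number"}}}},"newtons":{"type":"number"}},"required":["targets"]}

```bash
ls; mkdir -p pics
python3 - <<'E'
from plant import read_state, read_camera, camera_params
import cv2,numpy as np
s=read_state();print(s)
for n in ("scene","top"):
    im,d=read_camera(n);cv2.imwrite(f"pics/{n}0.png",im);np.save(f"{n}0.npy",d);p=camera_params(n);print(n,p)
print(camera_params("wrist"))
E
```

```text
pics
{'t': 0.0, 'q': array([ 1.20762177e+00,  1.31152174e-01,  1.48928272e+00, -2.50241039e-05,
        1.52298525e+00, -8.53902914e-02]), 'dq': array([-1.39365192e-05,  2.44162200e-04, -5.34489492e-04, -4.04630369e-04,
       -2.78342436e-04,  1.72886688e-03]), 'joint_torque': array([-6.76859963e-04, -5.59847438e+01, -4.91751802e+01,  7.65528157e-02,
        3.57998209e-02, -1.28713727e-04]), 'tool_pos': array([0.1644311 , 0.57679056, 0.40369061]), 'orientation': array([-4.34885966e-01, -3.11095969e+00,  2.80710808e-03]), 'force': array([-0.17182439,  0.03386447, -0.56769911]), 'wrist_torque': array([-0.00485843,  0.00531702,  0.00305685]), 'gripper_force': 0.0, 'opening': 0.09285771020851083}
scene {'fx': 470.74856369875516, 'fy': 470.74856369875516, 'cx': 245.77080424694012, 'cy': 198.80373545859524, 'position': array([-0.27763596, -0.77044379,  0.60744295]), 'rotation': array([ 0.99048994, -0.48426852, -0.81942706])}
top {'fx': 362.1129678879468, 'fy': 362.1129678879468, 'cx': 252.72153824247408, 'cy': 191.11319625316926, 'position': array([ 0.37681445, -0.15666571,  0.93283071]), 'rotation': array([ 0.15241664, -0.14251663, -1.55054996])}
{'fx': 297.3186396354542, 'fy': 297.3186396354542, 'cx': 257.0157115858877, 'cy': 186.43895045805044, 'position': array([0.10064923, 0.59484946, 0.38452986]), 'rotation': array([-0.21118414, -0.15683577,  1.28594279])}
```

View pics/top0.png

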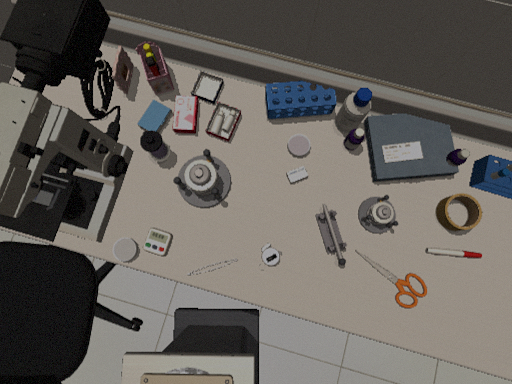

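View pics/scene0.png

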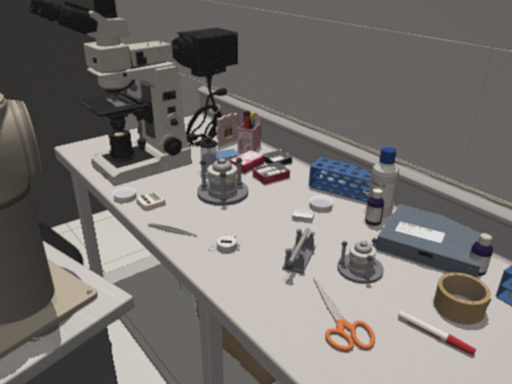

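```bash
cat > h.py <<'E'
import numpy as np,cv2
from scipy.spatial.transform import Rotation as R
def cloud(p,d):
    v,u=np.mgrid[:d.shape[0],:d.shape[1]]
    c=np.stack([(u-p['cx'])/p['fx']*d,-(v-p['cy'])/p['fy']*d,-d],-1)
    return c@R.from_rotvec(p['rotation']).as_matrix().T+p['position']
def proj(p,P):
    c=(np.atleast_2d(P)-p['position'])@R.from_rotvec(p['rotation']).as_matrix()
    return np.stack([p['cx']+p['fx']*c[:,0]/-c[:,2],p['cy']-p['fy']*c[:,1]/-c[:,2]],-1)
E
python3 - <<'E'
from h import *
from plant import camera_params
p=camera_params("top");d=np.load("top0.npy");C=cloud(p,d)
im=cv2.imread("pics/top0.png")
print("table",C[130:140,250:260,2].mean(),C[200:210,290:300].mean((0,1)))
# big housing
W=C[140:220,165:245].reshape(-1,3);W=W[d[140:220,165:245].ravel()>0]
for a,b in [(.006,.02),(.03,.06),(.06,.085),(.085,.096),(.096,.12)]:
    q=W[(W[:,2]>a)&(W[:,2]<b)];print(a,b,len(q),q.mean(0),q.min(0),q.max(0))
W=C[195:275,305:360].reshape(-1,3)
for a,b in [(.004,.012),(.025,.038),(.038,.043),(.043,.06)]:
    q=W[(W[:,2]>a)&(W[:,2]<b)];print(a,b,len(q),q.mean(0),q.min(0),q.max(0))
A=cv2.resize(im[140:225,165:250],None,fx=7,fy=7,interpolation=cv2.INTER_CUBIC)
B=cv2.resize(im[195:275,300:360],None,fx=7,fy=7,interpolation=cv2.INTER_CUBIC)
B=cv2.copyMakeBorder(B,0,A.shape[0]-B.shape[0],0,0,0)
o=np.hstack([A,B]);o=cv2.resize(o,None,fx=.78,fy=.78);print(o.shape);cv2.imwrite("pics/crop1.png",cv2.convertScaleAbs(o,alpha=1.5))
E
```

```text
table 0.009345484738477216 [ 5.20577311e-01 -2.58625081e-01  2.19552697e-05]
0.006 0.02 1187 [ 0.5700011  -0.02487008  0.01212587] [ 0.47952441 -0.09994548  0.00604405] [0.68953851 0.08478857 0.01999273]
0.03 0.06 103 [ 0.57841048 -0.01737011  0.04759113] [ 0.53132189 -0.06404479  0.03001117] [0.66912228 0.07999021 0.05912609]
0.06 0.085 523 [ 0.57449828 -0.02197054  0.07537967] [ 0.52990689 -0.0668389   0.06001867] [0.63638401 0.03916913 0.08497593]
0.085 0.096 377 [ 0.5758732  -0.02077135  0.0896714 ] [ 0.5297357  -0.06524574  0.08505434] [0.63821853 0.04129988 0.09594157]
0.096 0.12 60 [ 0.57761132 -0.0209517   0.09958486] [ 0.56569357 -0.0296344   0.09605509] [ 0.58902191 -0.01261005  0.10236498]
0.004 0.012 492 [ 0.45132494 -0.3476863   0.00763715] [ 0.36238147 -0.42450667  0.00400731] [ 0.54628991 -0.29204884  0.0116113 ]
0.025 0.038 101 [ 0.44250823 -0.34545079  0.03505557] [ 0.36844047 -0.36941699  0.02536002] [ 0.51734422 -0.3162755   0.03799413]
0.038 0.043 204 [ 0.44333437 -0.34829006  0.04021395] [ 0.36848875 -0.37842923  0.03801332] [ 0.51674122 -0.31670224  0.04283714]
0.043 0.06 87 [ 0.4337765  -0.35127577  0.0451598 ] [ 0.37089485 -0.37706888  0.04301046] [ 0.49886308 -0.31624786  0.04983707]
(464, 792, 3)
```

View pics/crop1.png

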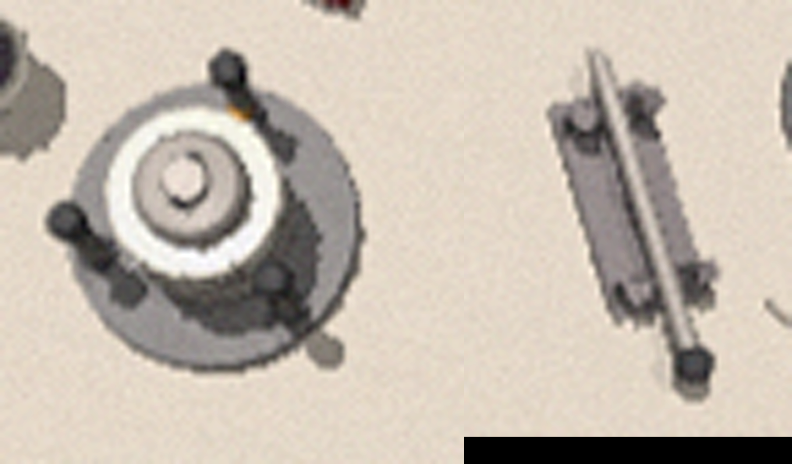

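```bash
cat >> h.py <<'E'
def unproj(p,uv,z):
    uv=np.atleast_2d(np.float64(uv))
    r=np.stack([(uv[:,0]-p['cx'])/p['fx'],-(uv[:,1]-p['cy'])/p['fy'],-np.ones(len(uv))],-1)@R.from_rotvec(p['rotation']).as_matrix().T
    return p['position']+r*((z-p['position'][2])/r[:,2])[:,None]
E
python3 - <<'E'
from h import *
from plant import camera_params
p=camera_params("top")
cA=lambda x,y:(165+x/5.46-.4,140+y/5.46-.4)
cB=lambda x,y:(300+(x-464)/5.46-.4,195+y/5.46-.4)
P=unproj(p,[cA(229,68),cA(68,218),cA(273,280)],.091)
print("pillars",P[:,:2])
for a,b in((0,1),(1,2),(0,2)):print(np.linalg.norm(P[a]-P[b]))
# fit housing pose
from scipy.optimize import least_squares
import itertools
for perm in itertools.permutations(range(3)):
    f=lambda v:np.ravel([[v[0]+.056*np.cos(v[2]+np.radians(t)),v[1]+.056*np.sin(v[2]+np.radians(t))] for t in(0,122,238)]-P[list(perm),:2])
    r=min((least_squares(f,[.57,-.02,y0]) for y0 in(-2,0,2)),key=lambda r:r.cost);print(perm,r.cost**.5,r.x)
print("cap",unproj(p,cA(188,188),.1),unproj(p,cA(194,193),.075),"base",unproj(p,cA(217,227),.012))
B=unproj(p,[cB(595,52),cB(693,367)],.036);print(B,np.linalg.norm(B[0]-B[1]));e=B[0]-B[1];print("yaw",np.arctan2(e[1],e[0]))
print("tipball",B)
print("plate", unproj(p,[cB(550,105),cB(610,322)],.008))
E
```

```text
pillars [[ 0.63157383 -0.03690868]
 [ 0.56254555  0.03072228]
 [ 0.53632311 -0.05978545]]
0.09663771801046969
0.09422985646967996
0.0979594090854957
(0, 1, 2) 0.0007339902096807192 [ 0.57788958 -0.02229249 -0.27365639]
(0, 2, 1) 0.09456834987291661 [ 0.57792708 -0.02208584 -0.08535453]
(1, 0, 2) 0.09592499821849543 [ 0.57569985 -0.02206785 -3.07239314]
(1, 2, 0) 0.002808549266072637 [ 0.57653774 -0.02090838 -4.46231799]
(2, 0, 1) 0.002291335228278806 [ 0.57601454 -0.02277053 -2.36866918]
(2, 1, 0) 0.09527573571880141 [ 0.57571111 -0.02181477  2.98350311]
cap [[ 0.57461609 -0.02256284  0.1       ]] [[ 0.57830421 -0.02131333  0.075     ]] base [[ 0.57662141 -0.02306334  0.012     ]]
[[ 0.51706186 -0.327431    0.036     ]
 [ 0.37602772 -0.36800591  0.036     ]] 0.14675473270961992
yaw 0.28013047387891976
tipball [[ 0.51706186 -0.327431    0.036     ]
 [ 0.37602772 -0.36800591  0.036     ]]
plate [[ 0.49591964 -0.31110151  0.008     ]
 [ 0.3957573  -0.33703783  0.008     ]]
```

```bash
cat >> h.py <<'E'
def goal(s,pos,xaxis_yaw,flip=1):
    """tool-down pose with grasp point at pos; tool x along yaw; returns shift, rotvec in tool frame"""
    Rc=R.from_rotvec(s['orientation']);c,q=np.cos(xaxis_yaw),np.sin(xaxis_yaw)
    Rt=R.from_matrix(np.array([[c,q,0],[q,-c,0],[0,0,-1.]]))
    t=np.array(pos)+[0,0,.167]
    return Rc.inv().apply(t-s['tool_pos']),(Rc.inv()*Rt).as_rotvec()
E
python3 - <<'E'
from h import *
from plant import *
s=read_state();p=camera_params("wrist");Rc=R.from_rotvec(s['orientation'])
print(Rc.as_matrix().round(3));M=Rc.inv()*R.from_rotvec(p['rotation'])
print("cam pos tool",Rc.inv().apply(p['position']-s['tool_pos']).round(4));print("cam axes in tool (x,y,look)",M.apply([[1,0,0],[0,1,0],[0,0,-1]]).round(3), s['q'])
for yaw in (.28,.28-np.pi):print(yaw,[a.round(4) for a in goal(s,[.4546,-.3454,.136],yaw)])
t=read_state
im=cv2.imread("pics/scene0.png");o=cv2.resize(im[145:215,185:260],None,fx=8,fy=8,interpolation=cv2.INTER_CUBIC);cv2.imwrite("pics/sc1.png",cv2.convertScaleAbs(o,alpha=1.6))
E
```

```text
[[-0.962  0.274 -0.001]
 [ 0.274  0.962 -0.002]
 [ 0.    -0.002 -1.   ]]
cam pos tool [ 0.0663 -0.0001  0.0193]
cam axes in tool (x,y,look) [[-0.     1.     0.   ]
 [ 0.97   0.     0.243]
 [-0.243 -0.     0.97 ]] [ 1.20760911e+00  1.31104885e-01  1.48918441e+00 -8.67042065e-06
  1.52298264e+00 -8.53842131e-02]
0.28 [array([-0.532 , -0.8071,  0.1021]), array([-8.0000e-04,  2.1000e-03,  2.5838e+00])]
-2.861592653589793 [array([-0.532 , -0.8071,  0.1021]), array([-0.0016, -0.0006, -0.5578])]
```

View pics/sc1.png

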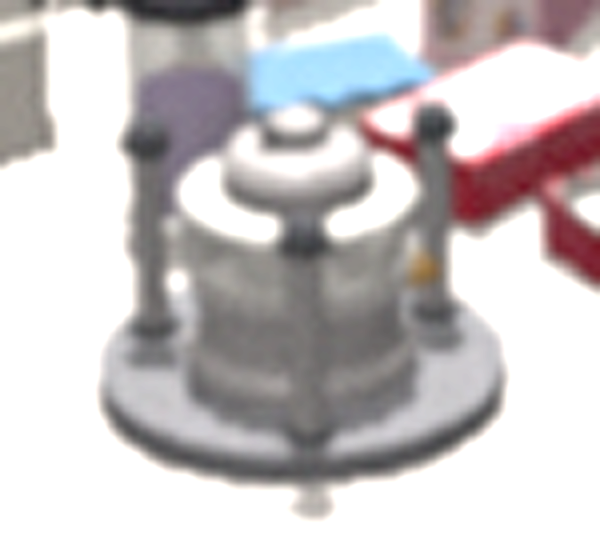

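Run:
```python
from h import *
from plant import *
H=[]
for n in("top","scene"):
    d=np.load(n+"0.npy");C=cloud(camera_params(n),d)[d>0].reshape(-1,3);H.append(C)
C=np.vstack(H)
xs=np.arange(0.0,.8,.1);ys=np.arange(.8,-.5,-.1)
for y in ys:
    print(round(y,1),[ (lambda q:round(float(np.percentile(q,99)),2) if len(q)>5 else None)(C[(abs(C[:,0]-x-.05)<.05)&(abs(C[:,1]-y+.05)<.05),2]) for x in xs])
```

```text
0.8 [None, None, None, None, -0.28, None, None, None]
0.7 [-0.25, -0.26, -0.26, -0.27, 0.0, 0.0, None, None]
0.6 [-0.24, -0.26, -0.26, -0.27, 0.0, 0.01, 0.01, 0.01]
0.5 [-0.23, -0.27, -0.27, -0.27, 0.0, 0.01, 0.0, 0.0]
0.4 [-0.3, -0.29, -0.29, 0.48, 0.47, 0.23, 0.25, 0.01]
0.3 [-0.75, -0.75, -0.75, 0.48, 0.47, 0.45, 0.36, 0.37]
0.2 [0.01, 0.0, -0.75, 0.02, 0.02, 0.11, 0.29, 0.37]
0.1 [0.02, 0.01, -0.75, 0.02, 0.02, 0.09, 0.11, 0.03]
0.0 [0.38, 0.01, 0.0, 0.01, 0.0, 0.1, 0.09, 0.03]
-0.1 [0.01, 0.01, 0.0, 0.02, 0.02, 0.0, 0.0, 0.07]
-0.2 [-0.75, -0.75, 0.0, 0.02, 0.0, 0.02, 0.02, 0.07]
-0.3 [-0.75, -0.75, 0.0, 0.04, 0.05, 0.04, 0.07, 0.17]
-0.4 [-0.75, 0.0, 0.0, 0.01, 0.07, 0.06, 0.09, 0.48]
```

Request:
carry_out(targets=[{"z": -0.06},{"z": -0.12},{"z": -0.18},{"z": -0.24},{"z": -0.3},{"z": -0.33},{"z": -0.33}])

```text
schema error: expected keys hand, x, y, z, ax, ay, az
```

Request:
carry_out(targets=[{"hand": 100,"x": 0,"y": 0,"z": -0.06,"ax": 0,"ay": 0,"az": 0},{"hand": 100,"x": 0,"y": 0,"z": -0.12,"ax": 0,"ay": 0,"az": 0},{"hand": 100,"x": 0,"y": 0,"z": -0.18,"ax": 0,"ay": 0,"az": 0},{"hand": 100,"x": 0,"y": 0,"z": -0.24,"ax": 0,"ay": 0,"az": 0},{"hand": 100,"x": 0,"y": 0,"z": -0.3,"ax": 0,"ay": 0,"az": 0},{"hand": 100,"x": 0,"y": 0,"z": -0.33,"ax": 0,"ay": 0,"az": 0}])

```text
t: 0.85
tool_pos: [0.1642, 0.576, 0.7386]
orientation: [0.435, 3.11, 0.007]
force: [0.0, 0.3, 0.9]
opening: 0.093
gripper_force: 0.0
```

Request:
carry_out(targets=[{"hand": 100,"x": -0.043,"y": -0.043,"z": 0,"ax": 0,"ay": 0,"az": -0.07},{"hand": 100,"x": -0.086,"y": -0.086,"z": 0,"ax": 0,"ay": 0,"az": -0.14},{"hand": 100,"x": -0.129,"y": -0.129,"z": 0,"ax": 0,"ay": 0,"az": -0.21},{"hand": 100,"x": -0.172,"y": -0.172,"z": 0,"ax": 0,"ay": 0,"az": -0.28},{"hand": 100,"x": -0.215,"y": -0.215,"z": 0,"ax": 0,"ay": 0,"az": -0.35},{"hand": 100,"x": -0.258,"y": -0.258,"z": 0,"ax": 0,"ay": 0,"az": -0.42},{"hand": 100,"x": -0.301,"y": -0.301,"z": 0,"ax": 0,"ay": 0,"az": -0.49},{"hand": 100,"x": -0.344,"y": -0.344,"z": 0,"ax": 0,"ay": 0,"az": -0.558}])

```text
t: 1.85
tool_pos: [0.4015, 0.15, 0.7345]
orientation: [0.442, -3.11, -0.0]
force: [0.3, 1.2, 0.8]
opening: 0.093
gripper_force: 0.0
```

Run:
```python
from h import *
from plant import *
s=read_state();print(s['q'].round(3),s['tool_pos'],R.from_rotvec(s['orientation']).as_matrix()[:,0].round(3))
# over collar front view pose: grasp pt at r=.17 front, z=.12
f=np.pi-.2737
print([a.round(4) for a in goal(s,[.577+.18*np.cos(f),-.022+.18*np.sin(f),.16],f)])
print([a.round(4) for a in goal(s,[.4546,-.3454,.136],.28-np.pi)])
```

```text
[ 0.238 -0.202  1.204  0.     2.14  -1.616] [0.40150023 0.15000026 0.73449284] [-0.96  -0.279  0.   ]
[array([ 0.0322, -0.1191,  0.4075]), array([ 0.000e+00, -1.000e-04,  5.564e-01])]
[array([ 0.0871, -0.4906,  0.4315]), array([ 0.0001, -0.0001,  0.0027])]
```

Request:
carry_out(targets=[{"hand": 100,"x": 0.001,"y": -0.017,"z": 0.058,"ax": 0,"ay": 0,"az": 0.07},{"hand": 100,"x": 0.002,"y": -0.034,"z": 0.116,"ax": 0,"ay": 0,"az": 0.14},{"hand": 100,"x": 0.003,"y": -0.051,"z": 0.174,"ax": 0,"ay": 0,"az": 0.21},{"hand": 100,"x": 0.004,"y": -0.068,"z": 0.232,"ax": 0,"ay": 0,"az": 0.28},{"hand": 100,"x": 0.005,"y": -0.085,"z": 0.29,"ax": 0,"ay": 0,"az": 0.35},{"hand": 100,"x": 0.006,"y": -0.102,"z": 0.348,"ax": 0,"ay": 0,"az": 0.42},{"hand": 100,"x": 0.007,"y": -0.119,"z": 0.406,"ax": 0,"ay": 0,"az": 0.49},{"hand": 100,"x": 0.007,"y": -0.135,"z": 0.465,"ax": 0,"ay": 0,"az": 0.556}])

```text
t: 2.85
tool_pos: [0.4313, 0.0196, 0.2679]
orientation: [0.435, 3.111, 0.0]
force: [0.5, -0.3, 0.1]
opening: 0.0929
gripper_force: 0.0
```

```bash
cat >> h.py <<'E'
def wproj(p,P):
    c=(np.atleast_2d(P)-p['position'])@R.from_rotvec(p['rotation']).as_matrix()
    c=c*[1,-1,-1];n=np.hypot(c[:,0],c[:,1]);th=np.arctan2(n,c[:,2])
    return np.stack([p['cx']+p['fx']*th*c[:,0]/n,p['cy']+p['fx']*th*c[:,1]/n],-1)
def wray(p,uv):
    uv=np.atleast_2d(np.float64(uv))-[p['cx'],p['cy']];r=np.hypot(*uv.T);th=r/p['fx']
    c=np.stack([np.sin(th)*uv[:,0]/r,-np.sin(th)*uv[:,1]/r,-np.cos(th)],-1)
    return c@R.from_rotvec(p['rotation']).as_matrix().T
def wunproj(p,uv,z):
    r=wray(p,uv);return p['position']+r*((z-p['position'][2])/r[:,2])[:,None]
def mouths(psi,c=(.577,-.022),z=.0615,r=.036):
    a=psi+np.arange(6)*np.pi/3;return np.stack([c[0]+r*np.cos(a),c[1]+r*np.sin(a),0*a+z],-1)
E
python3 - <<'E'
from h import *
from plant import *
s=read_state();p=camera_params("wrist");im,d=read_camera("wrist");np.save("w1.npy",d);cv2.imwrite("pics/w1raw.png",im)
print(s['q'].round(3),s['tool_pos'],p)
A=.577;
print(wproj(p,[[.577,-.022,.1],[.5412,-.012,.06]]))
o=cv2.resize(im,None,fx=1.56,fy=1.56,interpolation=cv2.INTER_CUBIC);cv2.imwrite("pics/w1.png",cv2.convertScaleAbs(o,alpha=1.3))
E
```

```text
[-0.073 -0.229  2.092 -0.     1.278 -1.366] [0.43126176 0.01960637 0.26791628] {'fx': 297.3186396354542, 'fy': 297.3186396354542, 'cx': 257.0157115858877, 'cy': 186.43895045805044, 'position': array([0.3674823 , 0.037722  , 0.24859451]), 'rotation': array([-0.2106368, -0.1586943,  1.2853298])}
[[257.27723592 402.40711691]
 [256.99917202 340.50236723]]
```

View pics/w1.png

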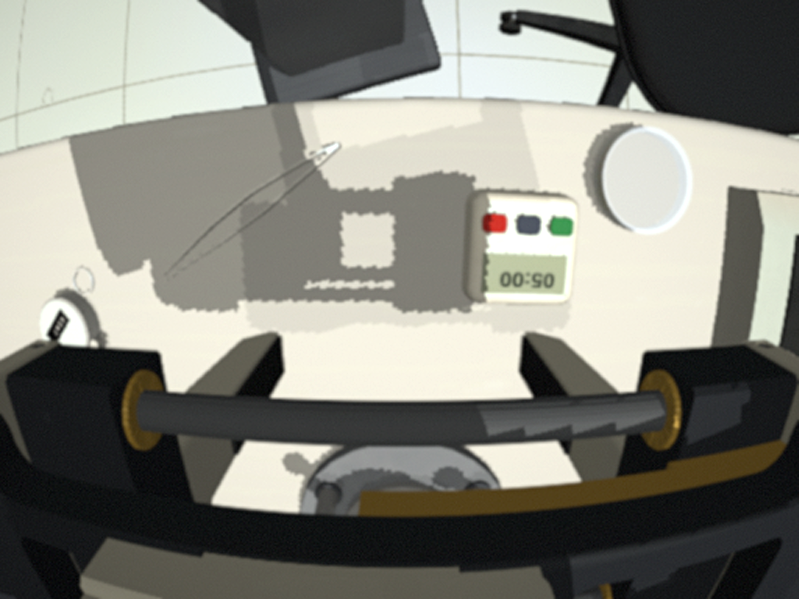

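Request:
carry_out(targets=[{"hand": 20,"x": 0.01,"y": 0,"z": 0,"ax": 0,"ay": 0,"az": 0.18},{"hand": 20,"x": 0.02,"y": 0,"z": 0,"ax": 0,"ay": 0,"az": 0.36},{"hand": 20,"x": 0.03,"y": 0,"z": 0,"ax": 0,"ay": 0,"az": 0.54},{"hand": 20,"x": 0.04,"y": 0,"z": 0,"ax": 0,"ay": 0,"az": 0.72},{"hand": 20,"x": 0.04,"y": 0,"z": 0,"ax": 0,"ay": 0,"az": 0.9},{"hand": 20,"x": 0.04,"y": 0,"z": 0,"ax": 0,"ay": 0,"az": 1.08},{"hand": 20,"x": 0.04,"y": 0,"z": 0,"ax": 0,"ay": 0,"az": 1.26},{"hand": 20,"x": 0.04,"y": 0,"z": 0,"ax": 0,"ay": 0,"az": 1.44}])

```text
t: 3.9
tool_pos: [0.3931, 0.0313, 0.2704]
orientation: [2.382, 2.049, 0.0]
force: [-0.3, -0.6, 0.3]
opening: 0.02
gripper_force: 0.0
```

Request:
carry_out(targets=[{"hand": 20,"x": 0,"y": 0,"z": 0,"ax": -0.15,"ay": 0,"az": 0.05},{"hand": 20,"x": 0,"y": 0,"z": 0,"ax": -0.3,"ay": 0,"az": 0.1},{"hand": 20,"x": 0,"y": 0,"z": 0,"ax": -0.4,"ay": 0,"az": 0.13},{"hand": 20,"x": 0,"y": 0,"z": 0,"ax": -0.4,"ay": 0,"az": 0.13}])

```text
t: 4.4
tool_pos: [0.3926, 0.0314, 0.2701]
orientation: [2.245, 1.699, 0.373]
force: [-0.6, -0.6, 1.1]
opening: 0.0186
gripper_force: 0.0
```

Run:
```python
from h import *
from plant import *
import pickle
s=read_state();p=camera_params("wrist");im,d=read_camera("wrist");np.save("w2.npy",d);cv2.imwrite("pics/w2raw.png",im);pickle.dump((s,p),open("w2.pkl","wb"))
print(s['q'].round(3),s['tool_pos'],p['position'])
q=wproj(p,[[.577,-.022,.1],[.5412,-.012,.06]]);print(q)
x,y=q[1];x0=int(np.clip(x-95,0,512-200));y0=int(np.clip(y-75,0,384-150));print(x0,y0)
o=cv2.resize(im[y0:y0+150,x0:x0+200],None,fx=4,fy=4,interpolation=cv2.INTER_CUBIC);cv2.imwrite("pics/w2.png",cv2.convertScaleAbs(o,alpha=1.3))
```

```text
[-0.013 -0.603  2.384 -0.092  0.969  0.299] [0.39260698 0.03142033 0.27010598] [0.41858071 0.09393621 0.2541269 ]
[[392.81875503 210.73182928]
 [328.47637559 204.44962148]]
233 129
```

View pics/w2.png

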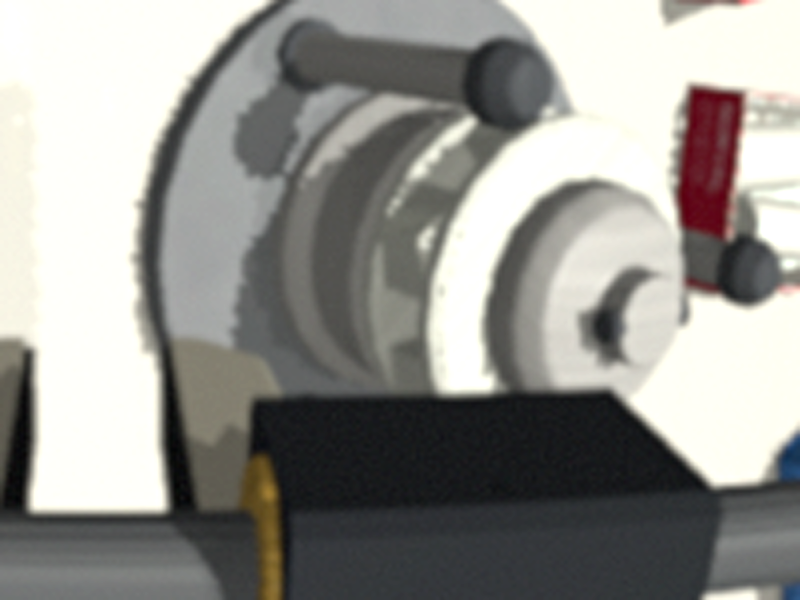

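Run:
```python
from h import *
import pickle
s,p=pickle.load(open("w2.pkl","rb"));im=cv2.imread("pics/w2raw.png")
c=np.array([.577,-.022]);yaw=-.2737
x0,y0=295,140;K=8
o=cv2.resize(im[y0:y0+75,x0:x0+95],None,fx=K,fy=K,interpolation=cv2.INTER_CUBIC)
def dr(o,P,col):
    q=((wproj(p,P)-[x0,y0]+.5)*K).astype(int);cv2.polylines(o,[q],True,col,1)
def ring(z,r):a=np.linspace(0,6.28,80);return np.stack([c[0]+r*np.cos(a),c[1]+r*np.sin(a),0*a+z],-1)
o2=o.copy()
dr(o2,ring(.0755,.0395),(0,255,0));dr(o2,ring(.0475,.0395),(0,255,0));dr(o2,ring(.1,.026),(0,255,255))
a=yaw+np.radians(122);n=ring(.091,.009);n[:,:2]+=.056*np.array([np.cos(a),np.sin(a)]);dr(o2,n,(255,0,255))
for k in range(6):
    a=np.radians(-30.5+60*k);t=np.array([-np.sin(a),np.cos(a)]);m=c+.036*np.array([np.cos(a),np.sin(a)])
    if np.cos(a-np.radians(143))<.2:continue
    dr(o2,[[*(m+u*.007*t),.0615+w*.007] for u,w in((-1,-1),(1,-1),(1,1),(-1,1))],(0,0,255))
f=lambda x:cv2.resize(cv2.convertScaleAbs(x,alpha=1.2),(400,316))
cv2.imwrite("pics/w2b.png",cv2.resize(np.vstack([f(o),f(o2)]),None,fx=.94,fy=.94))
```

```text
(no output)
```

View pics/w2b.png

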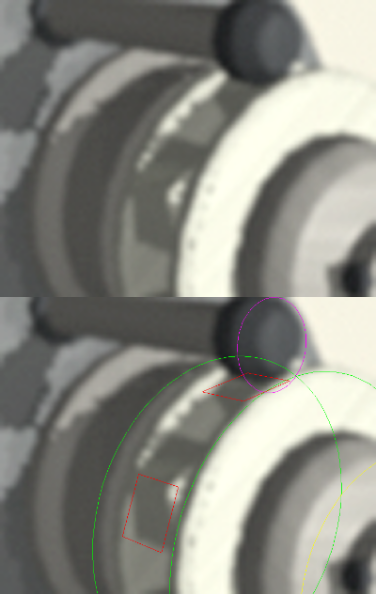

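Run:
```python
from h import *
from plant import *
import pickle
s,p=pickle.load(open("w2.pkl","rb"));d=np.load("w2.npy")
v,u=np.mgrid[:384,:512];r=wray(p,np.stack([u.ravel(),v.ravel()],-1));look=R.from_rotvec(p['rotation']).apply([0,0,-1])
C=p['position']+r*(d.ravel()/(r@look))[:,None];C=C[(d.ravel()>0)&(np.hypot(C[:,0]-.577,C[:,1]+.022)<.075)]
for a,b in((.008,.016),(.05,.06),(.06,.07),(.07,.0765),(.0765,.085),(.086,.096),(.096,.105)):
    q=C[(C[:,2]>a)&(C[:,2]<b)];print(a,len(q),q.mean(0).round(4) if len(q) else 0, (np.hypot(q[:,0]-.577,q[:,1]+.022)).mean() if len(q) else 0)
z=C[(C[:,2]>.075)&(C[:,2]<.0985)];rr=np.hypot(z[:,0]-.577,z[:,1]+.022)
from scipy.optimize import least_squares
for lo,hi,R0 in((.048,.070,.0),):
    pass
q=C[(C[:,2]>.084)&(C[:,2]<.1)&(np.hypot(C[:,0]-.577,C[:,1]+.022)>.045)];print("nut",q.mean(0),q.max(0),q.min(0))
print(np.histogram(C[:,2],bins=np.arange(0,.11,.004)))
print([a.round(4) for a in goal(read_state(),[.4546,-.3454,.10],.28+np.pi)])
```

```text
0.008 3641 [0.5531 0.0097 0.0127] 0.05554033037399572
0.05 817 [5.545e-01 5.000e-04 5.490e-02] 0.03759096959011633
0.06 481 [0.5608 0.0021 0.065 ] 0.043038921587394634
0.07 1366 [ 0.5683 -0.001   0.075 ] 0.035912118964557926
0.0765 1023 [ 0.5712 -0.004   0.0794] 0.0326825310392607
0.086 1728 [ 0.576  -0.008   0.0904] 0.027817211167064645
0.096 390 [ 0.578  -0.0202  0.1001] 0.0076192162970637935
nut [0.58528161 0.00952826 0.08881603] [0.6404297  0.04081685 0.09294833] [ 0.55471316 -0.0435973   0.08404051]
(array([1087,  192,  585, 3056,  353,  476,  197,  193,  194,  167,  171,
         82,  130,  495,  216,  198,  182,  208,  799, 1067,  326,  510,
       1100,  344,  119,  271,    0]), array([0.   , 0.004, 0.008, 0.012, 0.016, 0.02 , 0.024, 0.028, 0.032,
       0.036, 0.04 , 0.044, 0.048, 0.052, 0.056, 0.06 , 0.064, 0.068,
       0.072, 0.076, 0.08 , 0.084, 0.088, 0.092, 0.096, 0.1  , 0.104,
       0.108]))
[array([-0.3466,  0.1498,  0.0569]), array([ 0.2623,  0.4063, -2.0929])]
```

Request:
carry_out(targets=[{"hand": 60,"x": -0.02,"y": 0.0,"z": -0.03,"ax": 0.022,"ay": 0.034,"az": -0.174},{"hand": 60,"x": -0.05,"y": 0.01,"z": -0.03,"ax": 0.044,"ay": 0.068,"az": -0.349},{"hand": 60,"x": -0.08,"y": 0.03,"z": -0.03,"ax": 0.066,"ay": 0.102,"az": -0.523},{"hand": 60,"x": -0.11,"y": 0.045,"z": -0.02,"ax": 0.087,"ay": 0.135,"az": -0.698},{"hand": 60,"x": -0.14,"y": 0.06,"z": -0.01,"ax": 0.109,"ay": 0.169,"az": -0.872},{"hand": 60,"x": -0.17,"y": 0.075,"z": 0.0,"ax": 0.131,"ay": 0.203,"az": -1.046},{"hand": 60,"x": -0.2,"y": 0.087,"z": 0.01,"ax": 0.153,"ay": 0.237,"az": -1.221},{"hand": 60,"x": -0.23,"y": 0.1,"z": 0.02,"ax": 0.175,"ay": 0.271,"az": -1.395}])

```text
t: 5.45
tool_pos: [0.4279, -0.2193, 0.2841]
orientation: [0.705, 2.926, 0.171]
force: [0.2, 0.6, 1.1]
opening: 0.0557
gripper_force: 0.0
```

Run:
```python
from h import *
from plant import *
s=read_state();print(s['q'].round(3),s['tool_pos'])
print([a.round(4) for a in goal(s,[.4546,-.3454,.10],.28+np.pi)])
```

```text
[-0.642 -0.15   1.998  0.164  1.226 -1.79 ] [ 0.42792453 -0.21928579  0.28413268]
[array([-0.0798, -0.1021,  0.0108]), array([ 0.0967,  0.145 , -0.7507])]
```

Request:
carry_out(targets=[{"hand": 60,"x": -0.016,"y": -0.02,"z": 0.002,"ax": 0.019,"ay": 0.029,"az": -0.15},{"hand": 60,"x": -0.032,"y": -0.041,"z": 0.004,"ax": 0.039,"ay": 0.058,"az": -0.3},{"hand": 60,"x": -0.048,"y": -0.061,"z": 0.006,"ax": 0.058,"ay": 0.087,"az": -0.45},{"hand": 60,"x": -0.064,"y": -0.082,"z": 0.009,"ax": 0.077,"ay": 0.116,"az": -0.6},{"hand": 60,"x": -0.08,"y": -0.102,"z": 0.011,"ax": 0.097,"ay": 0.145,"az": -0.75},{"hand": 60,"x": -0.08,"y": -0.102,"z": 0.011,"ax": 0.097,"ay": 0.145,"az": -0.75}])

```text
t: 6.2
tool_pos: [0.454, -0.3453, 0.2667]
orientation: [-0.427, 3.112, -0.0]
force: [-0.6, -0.1, -1.1]
opening: 0.056
gripper_force: 0.0
```

Run:
```python
from h import *
from plant import *
import pickle
s=read_state();p=camera_params("wrist");im,d=read_camera("wrist");pickle.dump((s,p),open("w3.pkl","wb"));np.save("w3.npy",d);cv2.imwrite("pics/w3raw.png",im)
print(s['q'].round(3),s['tool_pos'],R.from_rotvec(s['orientation']).as_matrix().round(3))
B=np.array([[.5171,-.3274,.036],[.4547,-.3454,.036],[.3760,-.3680,.036]])
q=wproj(p,B);print(q)
o=cv2.resize(im,None,fx=1.56,fy=1.56,interpolation=cv2.INTER_CUBIC)
for a in q:cv2.circle(o,tuple(int(x*1.56) for x in a),3,(0,0,255),1)
cv2.imwrite("pics/w3.png",cv2.convertScaleAbs(o,alpha=1.2))
```

```text
[-0.74   0.159  1.716  0.     1.266 -2.584] [ 0.4539558  -0.34532332  0.26667992] [[-0.963 -0.269  0.001]
 [-0.269  0.963  0.   ]
 [-0.001 -0.    -1.   ]]
[[258.00667481 279.38894078]
 [257.34586468 204.77544068]
 [256.47922413  92.64229142]]
```

View pics/w3.png

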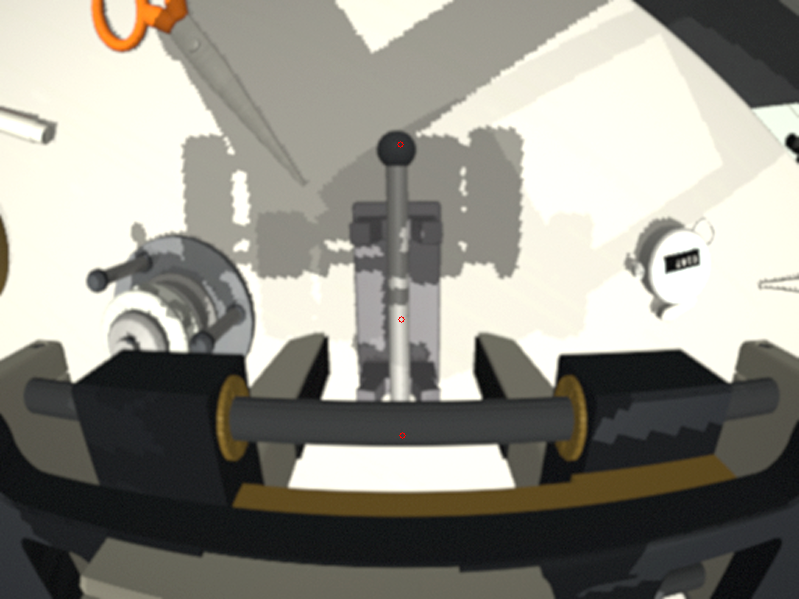

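Request:
carry_out(targets=[{"hand": 60,"x": 0,"y": 0,"z": 0.025,"ax": 0,"ay": 0,"az": 0},{"hand": 60,"x": 0,"y": 0,"z": 0.05,"ax": 0,"ay": 0,"az": 0},{"hand": 60,"x": 0,"y": 0,"z": 0.063,"ax": 0,"ay": 0,"az": 0},{"hand": 60,"x": 0,"y": 0,"z": 0.063,"ax": 0,"ay": 0,"az": 0},{"hand": 0,"x": 0,"y": 0,"z": 0.063,"ax": 0,"ay": 0,"az": 0},{"hand": 0,"x": 0,"y": 0,"z": 0.063,"ax": 0,"ay": 0,"az": 0},{"hand": 0,"x": 0,"y": 0,"z": 0.063,"ax": 0,"ay": 0,"az": 0},{"hand": 0,"x": 0,"y": 0,"z": 0.063,"ax": 0,"ay": 0,"az": 0}], newtons=50)

```text
t: 7.25
tool_pos: [0.4539, -0.3443, 0.2046]
orientation: [-0.426, 3.11, -0.004]
force: [-0.5, 0.8, 0.4]
opening: 0.0206
gripper_force: 0.0
```

Run:
```python
from h import *
from plant import *
s=read_state();print(s['opening'],s['gripper_force'],s['tool_pos'],s['force'],s['wrist_torque'],s['q'].round(3))
```

```text
0.02058720336775833 0.0 [ 0.45388392 -0.34425077  0.2045901 ] [-0.46299064  0.78700559  0.42216477] [ 0.07032814  0.02764368 -0.03953327] [-0.739  0.235  1.754  0.     1.149 -2.582]
```

Still closing; hold, then lift.

Request:
carry_out(targets=[{"hand": 0,"x": 0,"y": 0,"z": 0,"ax": 0,"ay": 0,"az": 0},{"hand": 0,"x": 0,"y": 0,"z": 0,"ax": 0,"ay": 0,"az": 0},{"hand": 0,"x": 0,"y": 0,"z": 0,"ax": 0,"ay": 0,"az": 0},{"hand": 0,"x": 0,"y": 0,"z": 0,"ax": 0,"ay": 0,"az": 0}], newtons=50)

```text
t: 7.75
tool_pos: [0.4538, -0.3443, 0.2043]
orientation: [-0.426, 3.11, -0.004]
force: [0.2, -0.4, 0.8]
opening: 0.0089
gripper_force: 50.0
```

Run:
```python
from h import *
from plant import *
s=read_state();print(s['opening'],s['gripper_force'],s['tool_pos'],s['force'],s['wrist_torque'],s['q'].round(3));np.save("grasp.npy",np.r_[s['tool_pos'],s['orientation']])
# goal: approach at r=.14 (tip at .075) outward angle 150 deg, bar z 0.0615
c=np.array([.5775,-.022])
for a,r,z in((150,.15,.0615),):
    a=np.radians(a);print([v.round(4) for v in goal(s,[*(c+r*np.array([np.cos(a),np.sin(a)])),z],a)])
```

```text
0.008869987897307226 49.99085135757923 [ 0.45384814 -0.34426173  0.20433524] [ 0.2416297  -0.35948323  0.839687  ] [-0.10106137 -0.0449152   0.02348306] [-0.739  0.236  1.754 -0.     1.149 -2.582]
[array([-0.1009,  0.3842, -0.0251]), array([-0.002 ,  0.0028,  0.7959])]
```

Request:
carry_out(targets=[{"hand": 0,"x": 0,"y": 0,"z": -0.02,"ax": 0,"ay": 0,"az": 0},{"hand": 0,"x": 0,"y": 0,"z": -0.05,"ax": 0,"ay": 0,"az": 0},{"hand": 0,"x": 0,"y": 0.03,"z": -0.08,"ax": 0,"ay": 0,"az": 0.1},{"hand": 0,"x": 0,"y": 0.08,"z": -0.09,"ax": 0,"ay": 0,"az": 0.2},{"hand": 0,"x": -0.01,"y": 0.13,"z": -0.09,"ax": 0,"ay": 0,"az": 0.3},{"hand": 0,"x": -0.02,"y": 0.18,"z": -0.09,"ax": 0,"ay": 0,"az": 0.4},{"hand": 0,"x": -0.04,"y": 0.23,"z": -0.09,"ax": 0,"ay": 0,"az": 0.5},{"hand": 0,"x": -0.06,"y": 0.28,"z": -0.09,"ax": 0,"ay": 0,"az": 0.6}])

```text
t: 8.75
tool_pos: [0.4358, -0.0565, 0.2948]
orientation: [0.518, 3.095, -0.002]
force: [0.7, -0.7, -1.2]
opening: 0.0084
gripper_force: 50.0
```

```bash
cat >> h.py <<'E'
CEN=np.array([.5775,-.022])
def polar(s,a,r,z):
    a=np.radians(a);return goal(s,[*(CEN+r*np.array([np.cos(a),np.sin(a)])),z+.0013],a)
def rep(s):
    t=s['tool_pos']-[*CEN,0];f=s['force'];F=f;tau=s['wrist_torque']
    a=np.arctan2(t[1],t[0]);xa=R.from_rotvec(s['orientation']).as_matrix()[:,0]
    rad=np.array([np.cos(a),np.sin(a)])
    print("t %.2f ang %.2f toolyaw %.2f r %.4f z(bar) %.4f"%(s['t'],np.degrees(a),np.degrees(np.arctan2(xa[1],xa[0])),np.hypot(*t[:2]),t[2]-.1683),"F rad %.2f tan(ccw) %.2f z %.2f"%(F[0]*rad[0]+F[1]*rad[1],-F[0]*rad[1]+F[1]*rad[0],F[2]),"tauz %.3f axisT %.3f"%(tau[2],t[0]*F[1]-t[1]*F[0]+tau[2]),"q6 %.2f open %.4f"%(s['q'][5],s['opening']))
E
python3 - <<'E'
from h import *
from plant import *
s=read_state();rep(s);print([v.round(4) for v in polar(s,150,.12,.061)])
E
```

```text
t 8.75 ang -166.31 toolyaw 161.00 r 0.1458 z(bar) 0.1265 F rad -0.54 tan(ccw) 0.87 z -1.23 tauz -0.039 axisT 0.089 q6 -1.48 open 0.0084
[array([-0.0047,  0.1017,  0.0654]), array([-0.0004,  0.0042,  0.192 ])]
```

Request:
carry_out(targets=[{"hand": 0,"x": 0.01,"y": 0.05,"z": 0,"ax": 0,"ay": 0.002,"az": 0.1},{"hand": 0,"x": 0.01,"y": 0.1,"z": 0,"ax": 0,"ay": 0.004,"az": 0.19},{"hand": 0,"x": 0.005,"y": 0.102,"z": 0.02,"ax": 0,"ay": 0.004,"az": 0.192},{"hand": 0,"x": 0.0,"y": 0.102,"z": 0.045,"ax": 0,"ay": 0.004,"az": 0.192},{"hand": 0,"x": -0.005,"y": 0.102,"z": 0.065,"ax": 0,"ay": 0.004,"az": 0.192},{"hand": 0,"x": -0.005,"y": 0.102,"z": 0.065,"ax": 0,"ay": 0.004,"az": 0.192}])

```text
t: 9.5
tool_pos: [0.473, 0.0368, 0.2277]
orientation: [-0.806, -3.032, 0.002]
force: [-0.3, -0.9, -1.4]
opening: 0.0083
gripper_force: 50.0
```

Run:
```python
from h import *
from plant import *
s=read_state();rep(s);print([v.round(4) for v in polar(s,150,.12,.061)])
o=[]
for n,(u,v) in(("top",(203,178)),("scene",(218,182))):
    im,d=read_camera(n);cv2.imwrite(f"pics/{n}4raw.png",im);o.append(cv2.resize(im[v-35:v+40,u-55:u+45],None,fx=4,fy=4,interpolation=cv2.INTER_CUBIC))
cv2.imwrite("pics/c4.png",cv2.convertScaleAbs(np.hstack(o),alpha=1.3))
```

```text
t 9.50 ang 150.64 toolyaw 150.22 r 0.1199 z(bar) 0.0594 F rad -0.18 tan(ccw) 0.88 z -1.44 tauz -0.038 axisT 0.067 q6 -1.08 open 0.0083
[array([ 0.0001,  0.0013, -0.0016]), array([-0.0024, -0.0038,  0.0039])]
```

View pics/c4.png

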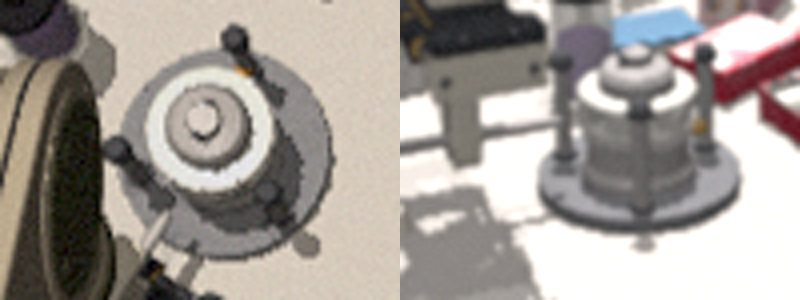

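Run:
```python
from h import *
from plant import *
p=camera_params("top")
f=lambda x,y:(148+x/4-.375,143+y/4-.375)
t=unproj(p,[f(168,213),f(122,290)],.0605);print("tip,bar pt",t, np.degrees(np.arctan2(*(t[1]-t[0])[[1,0]])))
nut=unproj(p,[f(235,38),f(120,148),f(268,193)],.091);print(nut)
a=np.radians(150);print("tip pred",CEN+.055*np.array([np.cos(a),np.sin(a)]))
# residual pillars for pose
from scipy.optimize import least_squares
g=lambda v:np.ravel([[v[0]+.056*np.cos(v[2]+np.radians(q)),v[1]+.056*np.sin(v[2]+np.radians(q))] for q in(0,122,238)]-nut[:,:2])
print(least_squares(g,[.577,-.02,-.27]).x)
```

```text
tip,bar pt [[0.52875789 0.00445675 0.0605    ]
 [0.48098628 0.03006597 0.0605    ]] 151.8052936280547
[[ 0.63139031 -0.03651321  0.091     ]
 [ 0.56232575  0.02934739  0.091     ]
 [ 0.53634098 -0.05984408  0.091     ]]
tip pred [0.5298686 0.0055   ]
[ 0.57776284 -0.02263224 -0.26783551]
```

Request:
carry_out(targets=[{"hand": 0,"x": -0.006,"y": 0.001,"z": -0.0016,"ax": 0,"ay": 0,"az": 0.004},{"hand": 0,"x": -0.012,"y": 0.001,"z": -0.0016,"ax": 0,"ay": 0,"az": 0.004},{"hand": 0,"x": -0.016,"y": 0.001,"z": -0.0016,"ax": 0,"ay": 0,"az": 0.004},{"hand": 0,"x": -0.019,"y": 0.001,"z": -0.0016,"ax": 0,"ay": 0,"az": 0.004},{"hand": 0,"x": -0.022,"y": 0.001,"z": -0.0016,"ax": 0,"ay": 0,"az": 0.004}])

```text
t: 10.22
tool_pos: [0.4915, 0.0274, 0.2286]
orientation: [-0.811, -3.026, 0.0]
force: [-13.7, 8.7, 2.6]
opening: 0.0085
gripper_force: 50.0
```

```bash
python3 -c "
from h import *
from plant import *
s=read_state();rep(s);print([v.round(4) for v in polar(s,150,.083,.061)])"
```

```text
t 10.22 ang 150.11 toolyaw 150.00 r 0.0992 z(bar) 0.0603 F rad 16.24 tan(ccw) -0.74 z 2.64 tauz 0.049 axisT -0.024 q6 -1.10 open 0.0085
[array([-0.0162,  0.0002, -0.0009]), array([-0.0026, -0.0087,  0.    ])]
```

Run:
```python
from h import *
import pickle
s,p=pickle.load(open("w2.pkl","rb"));d=np.load("w2.npy")
v,u=np.mgrid[:384,:512];r=wray(p,np.stack([u.ravel(),v.ravel()],-1));look=R.from_rotvec(p['rotation']).apply([0,0,-1])
C=p['position']+r*(d.ravel()/(r@look))[:,None];ok=d.ravel()>0
D=C-[*CEN,0];rr=np.hypot(D[:,0],D[:,1]);a=np.degrees(np.arctan2(D[:,1],D[:,0]))%360
for lo in np.arange(.046,.078,.004):
    row=[]
    for b in range(96,196,6):
        m=ok&(D[:,2]>lo)&(D[:,2]<lo+.004)&(a>b)&(a<b+6)&(rr<.046);row.append("%3.0f"%(1e3*np.median(rr[m])) if m.sum()>1 else " . ")
    print("%.3f"%lo,*row)
print("     ",*["%3d"%(b+3) for b in range(96,196,6)])
```

```text
0.046  .   .   .   .   .   .   .   .   .   .   .   .   .   .   .   .   . 
0.050  39  38  38  38  38  37  37  37  37  37  37  37  37  36  36  36  36
0.054  34  34  33  35  36  36  38  39  37  36  35  34  32  31  33  34  35
0.058  35  .   .   .   36  37  38  39  37  36  35  .   .   .   33  35  36
0.062  36  .   .   .   35  37  37  39  37  35  34  .   .   .   34  35  36
0.066  37  .   .   .   36  37  37  38  37  36  35  .   .   .   .   35  36
0.070  39  38  38  39  38  37  38  37  37  37  37  37  37  36  37  37  36
0.074  33  34  33  33  33  32  32  32  32  32  32  31  31  31  32  31  28
       99 105 111 117 123 129 135 141 147 153 159 165 171 177 183 189 195
```

Request:
carry_out(targets=[{"hand": 0,"x": 0.01,"y": 0,"z": -0.0005,"ax": 0,"ay": 0,"az": 0},{"hand": 0,"x": 0.022,"y": 0,"z": -0.0005,"ax": 0,"ay": 0,"az": 0},{"hand": 0,"x": 0.022,"y": 0,"z": -0.0005,"ax": 0,"ay": 0,"az": 0}])

```text
t: 10.6
tool_pos: [0.4738, 0.0379, 0.2307]
orientation: [-0.812, -3.034, 0.001]
force: [0.5, -0.7, -1.1]
opening: 0.0082
gripper_force: 50.0
```

```bash
python3 -c "
from h import *
from plant import *
s=read_state();rep(s);print([v.round(4) for v in polar(s,171,.115,.061)])"
```

```text
t 10.60 ang 149.96 toolyaw 150.02 r 0.1197 z(bar) 0.0624 F rad -0.78 tan(ccw) 0.39 z -1.14 tauz -0.001 axisT 0.046 q6 -1.08 open 0.0082
[array([-0.0124, -0.0413,  0.0014]), array([-0.0008, -0.0008, -0.3661])]
```

Request:
carry_out(targets=[{"hand": 0,"x": -0.003,"y": -0.02,"z": 0.001,"ax": 0,"ay": 0,"az": -0.18},{"hand": 0,"x": -0.0124,"y": -0.0413,"z": 0.001,"ax": 0,"ay": 0,"az": -0.366},{"hand": 0,"x": -0.0124,"y": -0.0413,"z": 0.001,"ax": 0,"ay": 0,"az": -0.366},{"hand": 0,"x": -0.0124,"y": -0.0413,"z": 0.001,"ax": 0,"ay": 0,"az": -0.366}])

```text
t: 11.1
tool_pos: [0.4647, -0.0042, 0.2299]
orientation: [-0.254, -3.131, 0.0]
force: [0.1, 0.7, -1.1]
opening: 0.0083
gripper_force: 50.0
```

```bash
python3 -c "
from h import *
from plant import *
s=read_state();rep(s);print([v.round(4) for v in polar(s,171,.085,.061)])"
```

```text
t 11.10 ang 171.05 toolyaw 170.72 r 0.1142 z(bar) 0.0616 F rad 0.00 tan(ccw) -0.69 z -1.15 tauz -0.018 axisT -0.097 q6 -1.53 open 0.0083
[array([-0.0292,  0.0002,  0.0006]), array([-0.0003, -0.0006, -0.0048])]
```

Insert in two stages, watching the force.

Request:
carry_out(targets=[{"hand": 0,"x": -0.005,"y": 0,"z": 0.0005,"ax": 0,"ay": 0,"az": 0},{"hand": 0,"x": -0.01,"y": 0,"z": 0.0005,"ax": 0,"ay": 0,"az": 0},{"hand": 0,"x": -0.014,"y": 0,"z": 0.0005,"ax": 0,"ay": 0,"az": 0},{"hand": 0,"x": -0.017,"y": 0,"z": 0.0005,"ax": 0,"ay": 0,"az": 0},{"hand": 0,"x": -0.02,"y": 0,"z": 0.0005,"ax": 0,"ay": 0,"az": 0}])

```text
t: 11.72
tool_pos: [0.4844, -0.0075, 0.229]
orientation: [-0.248, -3.13, 0.001]
force: [-0.4, -0.3, -1.5]
opening: 0.008
gripper_force: 50.0
```

```bash
python3 -c "
from h import *
from plant import *
s=read_state();rep(s)"
```

```text
t 11.72 ang 171.14 toolyaw 170.96 r 0.0943 z(bar) 0.0607 F rad 0.37 tan(ccw) 0.34 z -1.46 tauz -0.002 axisT 0.031 q6 -1.53 open 0.0080
```

Request:
carry_out(targets=[{"hand": 0,"x": -0.003,"y": 0,"z": 0,"ax": 0,"ay": 0,"az": 0},{"hand": 0,"x": -0.006,"y": 0,"z": 0,"ax": 0,"ay": 0,"az": 0},{"hand": 0,"x": -0.009,"y": 0,"z": 0,"ax": 0,"ay": 0,"az": 0},{"hand": 0,"x": -0.009,"y": 0,"z": 0,"ax": 0,"ay": 0,"az": 0},{"hand": 0,"x": -0.009,"y": 0,"z": 0,"ax": 0,"ay": 0,"az": 0}])

```text
t: 12.35
tool_pos: [0.493, -0.0089, 0.2291]
orientation: [-0.247, -3.13, 0.001]
force: [-0.0, -0.1, -0.8]
opening: 0.0082
gripper_force: 50.0
```

```bash
cat >> h.py <<'E'
def arc(s,a1,n,r=None,z=None,over=0):
    """rows along arc to angle a1 (deg)"""
    t=s['tool_pos']-[*CEN,0];a0=np.degrees(np.arctan2(t[1],t[0]))%360
    for k in range(1,n+1):
        a=a0+(a1-a0)*k/n;sh,rv=polar(s,a,r or np.hypot(*t[:2]),z or t[2]-.1683);print("x %.4f y %.4f z %.4f az %.3f"%(*sh,rv[2]),"ang %.1f"%a)
E
python3 -c "
from h import *
from plant import *
s=read_state();rep(s);arc(s,163,4,.085,.0607)"
```

```text
t 12.35 ang 171.18 toolyaw 170.97 r 0.0855 z(bar) 0.0608 F rad -0.02 tan(ccw) 0.14 z -0.82 tauz -0.028 axisT -0.016 q6 -1.53 open 0.0082
x -0.0005 y 0.0030 z 0.0001 az 0.032 ang 169.1
x -0.0007 y 0.0061 z 0.0001 az 0.068 ang 167.1
x -0.0009 y 0.0091 z 0.0001 az 0.103 ang 165.0
x -0.0013 y 0.0121 z 0.0001 az 0.139 ang 163.0
```

```bash
python3 -c "
from h import *
from plant import *
s=read_state();arc(s,143,8,.085,.0603)"
```

```text
x -0.0006 y 0.0052 z 0.0005 az 0.058 ang 167.7
x -0.0011 y 0.0104 z 0.0005 az 0.119 ang 164.1
x -0.0019 y 0.0156 z 0.0005 az 0.181 ang 160.6
x -0.0030 y 0.0207 z 0.0005 az 0.242 ang 157.1
x -0.0044 y 0.0257 z 0.0005 az 0.304 ang 153.6
x -0.0061 y 0.0307 z 0.0005 az 0.365 ang 150.0
x -0.0081 y 0.0355 z 0.0005 az 0.427 ang 146.5
x -0.0104 y 0.0402 z 0.0005 az 0.488 ang 143.0
```

Request:
carry_out(targets=[{"hand": 0,"x": -0.0006,"y": 0.0052,"z": 0.0002,"ax": 0,"ay": 0,"az": 0.058},{"hand": 0,"x": -0.0011,"y": 0.0104,"z": 0.0002,"ax": 0,"ay": 0,"az": 0.119},{"hand": 0,"x": -0.0019,"y": 0.0156,"z": 0.0004,"ax": 0,"ay": 0,"az": 0.181},{"hand": 0,"x": -0.003,"y": 0.0207,"z": 0.0004,"ax": 0,"ay": 0,"az": 0.242},{"hand": 0,"x": -0.0044,"y": 0.0257,"z": 0.0005,"ax": 0,"ay": 0,"az": 0.304},{"hand": 0,"x": -0.0061,"y": 0.0307,"z": 0.0005,"ax": 0,"ay": 0,"az": 0.365},{"hand": 0,"x": -0.0081,"y": 0.0355,"z": 0.0005,"ax": 0,"ay": 0,"az": 0.427},{"hand": 0,"x": -0.0104,"y": 0.0402,"z": 0.0005,"ax": 0,"ay": 0,"az": 0.488}])

```text
t: 13.35
tool_pos: [0.5092, 0.0292, 0.2282]
orientation: [-0.999, -2.976, 0.002]
force: [-1.7, -1.7, -0.5]
opening: 0.0084
gripper_force: 50.0
```

```bash
python3 -c "
from h import *
from plant import *
s=read_state();rep(s);arc(s,124,6,.085,.0600)"
```

```text
t 13.35 ang 143.11 toolyaw 142.88 r 0.0854 z(bar) 0.0599 F rad 0.28 tan(ccw) 2.39 z -0.54 tauz -0.125 axisT 0.079 q6 -0.97 open 0.0084
x -0.0005 y 0.0047 z -0.0001 az 0.052 ang 139.9
x -0.0008 y 0.0094 z -0.0001 az 0.107 ang 136.7
x -0.0015 y 0.0141 z -0.0001 az 0.163 ang 133.6
x -0.0024 y 0.0188 z -0.0001 az 0.218 ang 130.4
x -0.0035 y 0.0233 z -0.0001 az 0.274 ang 127.2
x -0.0049 y 0.0278 z -0.0001 az 0.330 ang 124.0
```

Request:
carry_out(targets=[{"hand": 0,"x": -0.0004,"y": 0.0047,"z": 0,"ax": 0,"ay": 0,"az": 0.052},{"hand": 0,"x": -0.0008,"y": 0.0094,"z": 0,"ax": 0,"ay": 0,"az": 0.107},{"hand": 0,"x": -0.0015,"y": 0.0141,"z": 0.0002,"ax": 0,"ay": 0,"az": 0.163},{"hand": 0,"x": -0.0024,"y": 0.0188,"z": 0.0002,"ax": 0,"ay": 0,"az": 0.218},{"hand": 0,"x": -0.0035,"y": 0.0233,"z": 0.0003,"ax": 0,"ay": 0,"az": 0.274},{"hand": 0,"x": -0.0049,"y": 0.0278,"z": 0.0003,"ax": 0,"ay": 0,"az": 0.33},{"hand": 0,"x": -0.0049,"y": 0.0278,"z": 0.0003,"ax": 0,"ay": 0,"az": 0.33}])

```text
t: 14.22
tool_pos: [0.53, 0.0486, 0.2279]
orientation: [-1.471, -2.774, 0.002]
force: [-2.2, -0.6, -1.8]
opening: 0.0086
gripper_force: 50.0
```

```bash
python3 -c "
from h import *
from plant import *
s=read_state();rep(s);arc(s,128,1,.125,.060)
arc(s,185,8,.125,.060);arc(s,182,8,.13,.060)"
```

```text
t 14.22 ang 123.97 toolyaw 124.13 r 0.0851 z(bar) 0.0596 F rad 0.71 tan(ccw) 2.21 z -1.79 tauz -0.068 axisT 0.120 q6 -0.60 open 0.0086
x 0.0396 y -0.0087 z -0.0004 az -0.068 ang 128.0
x 0.0389 y -0.0165 z -0.0003 az -0.130 ang 131.6
x 0.0356 y -0.0328 z -0.0003 az -0.264 ang 139.2
x 0.0302 y -0.0485 z -0.0003 az -0.397 ang 146.9
x 0.0228 y -0.0634 z -0.0003 az -0.530 ang 154.5
x 0.0134 y -0.0772 z -0.0002 az -0.663 ang 162.1
x 0.0024 y -0.0896 z -0.0002 az -0.796 ang 169.7
x -0.0103 y -0.1004 z -0.0002 az -0.929 ang 177.4
x -0.0242 y -0.1094 z -0.0002 az -1.062 ang 185.0
x 0.0439 y -0.0163 z -0.0003 az -0.124 ang 131.2
x 0.0409 y -0.0325 z -0.0003 az -0.250 ang 138.5
x 0.0358 y -0.0481 z -0.0003 az -0.377 ang 145.7
x 0.0288 y -0.0630 z -0.0002 az -0.504 ang 153.0
x 0.0200 y -0.0768 z -0.0002 az -0.630 ang 160.2
x 0.0094 y -0.0895 z -0.0002 az -0.757 ang 167.5
x -0.0026 y -0.1007 z -0.0002 az -0.883 ang 174.7
x -0.0159 y -0.1103 z -0.0002 az -1.010 ang 182.0
```

Request:
carry_out(targets=[{"hand": 0,"x": 0.001,"y": -0.0025,"z": 0,"ax": 0,"ay": 0,"az": -0.03},{"hand": 0,"x": 0.012,"y": -0.0025,"z": 0,"ax": 0,"ay": 0,"az": -0.03},{"hand": 0,"x": 0.026,"y": -0.003,"z": 0,"ax": 0,"ay": 0,"az": -0.03},{"hand": 0,"x": 0.038,"y": -0.004,"z": 0,"ax": 0,"ay": 0,"az": -0.04},{"hand": 0,"x": 0.0385,"y": -0.0165,"z": 0,"ax": 0,"ay": 0,"az": -0.13},{"hand": 0,"x": 0.0356,"y": -0.0328,"z": 0,"ax": 0,"ay": 0,"az": -0.264},{"hand": 0,"x": 0.0302,"y": -0.0485,"z": 0,"ax": 0,"ay": 0,"az": -0.397},{"hand": 0,"x": 0.0228,"y": -0.0634,"z": 0,"ax": 0,"ay": 0,"az": -0.53}])

```text
t: 15.22
tool_pos: [0.4642, 0.0321, 0.2284]
orientation: [-0.685, -3.065, 0.001]
force: [-0.5, -0.6, -1.4]
opening: 0.0086
gripper_force: 50.0
```

```bash
python3 -c "
from h import *
from plant import *
s=read_state();rep(s);arc(s,187,5,.118,.0598)"
```

```text
t 15.22 ang 154.45 toolyaw 154.80 r 0.1255 z(bar) 0.0601 F rad 0.24 tan(ccw) 0.75 z -1.37 tauz 0.014 axisT 0.108 q6 -1.17 open 0.0086
x -0.0082 y -0.0134 z 0.0003 az -0.108 ang 161.0
x -0.0104 y -0.0266 z 0.0003 az -0.221 ang 167.5
x -0.0141 y -0.0395 z 0.0003 az -0.335 ang 174.0
x -0.0192 y -0.0519 z 0.0003 az -0.448 ang 180.5
x -0.0257 y -0.0636 z 0.0003 az -0.562 ang 187.0
```

Request:
carry_out(targets=[{"hand": 0,"x": -0.008,"y": -0.0134,"z": 0.0003,"ax": 0,"ay": 0,"az": -0.108},{"hand": 0,"x": -0.0104,"y": -0.0266,"z": 0.0003,"ax": 0,"ay": 0,"az": -0.221},{"hand": 0,"x": -0.0141,"y": -0.0395,"z": 0.0003,"ax": 0,"ay": 0,"az": -0.335},{"hand": 0,"x": -0.0192,"y": -0.0519,"z": 0.0003,"ax": 0,"ay": 0,"az": -0.448},{"hand": 0,"x": -0.0257,"y": -0.0636,"z": 0.0003,"ax": 0,"ay": 0,"az": -0.562},{"hand": 0,"x": -0.0257,"y": -0.0636,"z": 0.0003,"ax": 0,"ay": 0,"az": -0.562},{"hand": 0,"x": -0.0257,"y": -0.0636,"z": 0.0003,"ax": 0,"ay": 0,"az": -0.562}])

```text
t: 16.1
tool_pos: [0.4606, -0.0361, 0.2281]
orientation: [0.179, -3.135, 0.0]
force: [0.2, -0.1, -1.3]
opening: 0.0087
gripper_force: 50.0
```

```bash
python3 -c "
from h import *
from plant import *
s=read_state();rep(s);arc(s,187,1,.085,.0598)"
```

```text
t 16.10 ang -173.13 toolyaw -173.46 r 0.1177 z(bar) 0.0598 F rad -0.20 tan(ccw) 0.16 z -1.33 tauz -0.045 axisT -0.026 q6 -1.87 open 0.0087
x -0.0327 y -0.0000 z -0.0001 az -0.008 ang 187.0
```

Request:
carry_out(targets=[{"hand": 0,"x": -0.008,"y": 0,"z": 0,"ax": 0,"ay": 0,"az": 0},{"hand": 0,"x": -0.014,"y": 0,"z": 0,"ax": 0,"ay": 0,"az": 0},{"hand": 0,"x": -0.018,"y": 0,"z": 0,"ax": 0,"ay": 0,"az": 0},{"hand": 0,"x": -0.021,"y": 0,"z": 0,"ax": 0,"ay": 0,"az": 0},{"hand": 0,"x": -0.023,"y": 0,"z": 0,"ax": 0,"ay": 0,"az": 0}])

```text
t: 16.73
tool_pos: [0.4838, -0.034, 0.2279]
orientation: [0.182, -3.135, 0.0]
force: [0.3, -0.0, -1.3]
opening: 0.0085
gripper_force: 50.0
```

```bash
python3 -c "
from h import *
from plant import *
s=read_state();rep(s);arc(s,187,1,.085,.0598)"
```

```text
t 16.73 ang -172.70 toolyaw -173.34 r 0.0945 z(bar) 0.0596 F rad -0.32 tan(ccw) 0.06 z -1.31 tauz -0.002 axisT 0.004 q6 -1.86 open 0.0085
x -0.0095 y 0.0006 z -0.0002 az -0.006 ang 187.0
```

Request:
carry_out(targets=[{"hand": 0,"x": -0.004,"y": 0,"z": 0,"ax": 0,"ay": 0,"az": 0},{"hand": 0,"x": -0.008,"y": 0.0003,"z": 0,"ax": 0,"ay": 0,"az": 0},{"hand": 0,"x": -0.0095,"y": 0.0005,"z": 0,"ax": 0,"ay": 0,"az": 0},{"hand": 0,"x": -0.0095,"y": 0.0005,"z": 0,"ax": 0,"ay": 0,"az": 0}])

```text
t: 17.23
tool_pos: [0.4931, -0.0325, 0.228]
orientation: [0.182, -3.135, 0.001]
force: [0.8, -0.5, -1.9]
opening: 0.0089
gripper_force: 50.0
```

```bash
python3 -c "
from h import *
from plant import *
s=read_state();rep(s);arc(s,159,8,.085,.0594)"
```

```text
t 17.23 ang -172.91 toolyaw -173.34 r 0.0850 z(bar) 0.0597 F rad -0.69 tan(ccw) 0.59 z -1.86 tauz -0.092 axisT -0.042 q6 -1.86 open 0.0089
x -0.0002 y 0.0052 z 0.0003 az 0.054 ang 183.6
x -0.0006 y 0.0104 z 0.0003 az 0.115 ang 180.1
x -0.0014 y 0.0155 z 0.0003 az 0.176 ang 176.6
x -0.0024 y 0.0206 z 0.0003 az 0.238 ang 173.0
x -0.0038 y 0.0257 z 0.0003 az 0.299 ang 169.5
x -0.0055 y 0.0306 z 0.0003 az 0.360 ang 166.0
x -0.0075 y 0.0354 z 0.0003 az 0.422 ang 162.5
x -0.0098 y 0.0401 z 0.0003 az 0.483 ang 159.0
```

Request:
carry_out(targets=[{"hand": 0,"x": -0.0002,"y": 0.0052,"z": 0.0001,"ax": 0,"ay": 0,"az": 0.054},{"hand": 0,"x": -0.0006,"y": 0.0104,"z": 0.0002,"ax": 0,"ay": 0,"az": 0.115},{"hand": 0,"x": -0.0014,"y": 0.0155,"z": 0.0003,"ax": 0,"ay": 0,"az": 0.176},{"hand": 0,"x": -0.0024,"y": 0.0206,"z": 0.0003,"ax": 0,"ay": 0,"az": 0.238},{"hand": 0,"x": -0.0038,"y": 0.0257,"z": 0.0004,"ax": 0,"ay": 0,"az": 0.299},{"hand": 0,"x": -0.0055,"y": 0.0306,"z": 0.0004,"ax": 0,"ay": 0,"az": 0.36},{"hand": 0,"x": -0.0075,"y": 0.0354,"z": 0.0005,"ax": 0,"ay": 0,"az": 0.422},{"hand": 0,"x": -0.0098,"y": 0.0401,"z": 0.0005,"ax": 0,"ay": 0,"az": 0.483}])

```text
t: 18.23
tool_pos: [0.4978, 0.0086, 0.2273]
orientation: [-0.576, -3.086, 0.001]
force: [-0.9, -1.8, -0.5]
opening: 0.0086
gripper_force: 50.1
```

```bash
python3 -c "
from h import *
from plant import *
s=read_state();rep(s);arc(s,134,8,.085,.059)"
```

```text
t 18.23 ang 159.00 toolyaw 158.87 r 0.0853 z(bar) 0.0590 F rad 0.21 tan(ccw) 2.06 z -0.48 tauz -0.055 axisT 0.120 q6 -1.29 open 0.0086
x -0.0005 y 0.0046 z 0.0000 az 0.052 ang 155.9
x -0.0008 y 0.0093 z 0.0000 az 0.107 ang 152.8
x -0.0014 y 0.0139 z 0.0000 az 0.161 ang 149.6
x -0.0023 y 0.0184 z 0.0000 az 0.216 ang 146.5
x -0.0034 y 0.0229 z 0.0000 az 0.270 ang 143.4
x -0.0048 y 0.0273 z 0.0000 az 0.325 ang 140.3
x -0.0064 y 0.0317 z -0.0000 az 0.379 ang 137.1
x -0.0082 y 0.0359 z -0.0000 az 0.434 ang 134.0
```

Request:
carry_out(targets=[{"hand": 0,"x": -0.0003,"y": 0.0046,"z": 0,"ax": 0,"ay": 0,"az": 0.052},{"hand": 0,"x": -0.0008,"y": 0.0093,"z": 0,"ax": 0,"ay": 0,"az": 0.107},{"hand": 0,"x": -0.0014,"y": 0.0139,"z": 0.0001,"ax": 0,"ay": 0,"az": 0.161},{"hand": 0,"x": -0.0023,"y": 0.0184,"z": 0.0001,"ax": 0,"ay": 0,"az": 0.216},{"hand": 0,"x": -0.0034,"y": 0.0229,"z": 0.0002,"ax": 0,"ay": 0,"az": 0.27},{"hand": 0,"x": -0.0048,"y": 0.0273,"z": 0.0002,"ax": 0,"ay": 0,"az": 0.325},{"hand": 0,"x": -0.0064,"y": 0.0317,"z": 0.0003,"ax": 0,"ay": 0,"az": 0.379},{"hand": 0,"x": -0.0082,"y": 0.0359,"z": 0.0003,"ax": 0,"ay": 0,"az": 0.434}])

```text
t: 19.23
tool_pos: [0.5182, 0.0392, 0.2268]
orientation: [-1.226, -2.89, 0.002]
force: [-1.3, 0.5, -1.2]
opening: 0.008
gripper_force: 50.0
```

```bash
cat >> h.py <<'E'
def avg(n=5):
    from plant import read_state,read_camera
    o=[]
    for i in range(n):
        read_camera("top");o.append(read_state())
    s=dict(o[-1])
    for k in("force","wrist_torque","tool_pos"):s[k]=np.mean([q[k] for q in o],0)
    return s
E
python3 -c "
from h import *
from plant import *
s=read_state();rep(s);rep(avg(4));arc(s,122,6,.085,.0588)"
```

```text
t 19.23 ang 134.09 toolyaw 134.02 r 0.0853 z(bar) 0.0585 F rad 1.26 tan(ccw) 0.64 z -1.19 tauz -0.066 axisT -0.012 q6 -0.79 open 0.0080
t 19.43 ang 133.97 toolyaw 134.21 r 0.0852 z(bar) 0.0586 F rad 0.60 tan(ccw) 1.59 z -1.13 tauz -0.103 axisT 0.032 q6 -0.79 open 0.0086
x -0.0003 y 0.0030 z -0.0003 az 0.034 ang 132.1
x -0.0005 y 0.0060 z -0.0004 az 0.069 ang 130.1
x -0.0007 y 0.0089 z -0.0004 az 0.104 ang 128.0
x -0.0011 y 0.0119 z -0.0004 az 0.139 ang 126.0
x -0.0016 y 0.0149 z -0.0004 az 0.175 ang 124.0
x -0.0021 y 0.0178 z -0.0004 az 0.210 ang 122.0
```

Request:
carry_out(targets=[{"hand": 0,"x": -0.0001,"y": 0.003,"z": 0,"ax": 0,"ay": 0,"az": 0.034},{"hand": 0,"x": -0.0003,"y": 0.006,"z": 0,"ax": 0,"ay": 0,"az": 0.069},{"hand": 0,"x": -0.0006,"y": 0.0089,"z": 0,"ax": 0,"ay": 0,"az": 0.104},{"hand": 0,"x": -0.001,"y": 0.0119,"z": 0,"ax": 0,"ay": 0,"az": 0.139},{"hand": 0,"x": -0.0015,"y": 0.0149,"z": 0,"ax": 0,"ay": 0,"az": 0.175},{"hand": 0,"x": -0.0021,"y": 0.0178,"z": 0,"ax": 0,"ay": 0,"az": 0.21}])

```text
t: 20.18
tool_pos: [0.5325, 0.0499, 0.2269]
orientation: [-1.52, -2.747, 0.002]
force: [-2.6, 0.5, -1.4]
opening: 0.0085
gripper_force: 50.0
```

```bash
python3 -c "
from h import *
from plant import *
s=read_state();rep(s);rep(avg(4));s=read_state();arc(s,150,4,.125,.0585)"
```

```text
t 20.18 ang 122.01 toolyaw 122.09 r 0.0848 z(bar) 0.0586 F rad 1.79 tan(ccw) 1.92 z -1.39 tauz -0.068 axisT 0.095 q6 -0.56 open 0.0085
t 20.38 ang 121.92 toolyaw 122.17 r 0.0848 z(bar) 0.0587 F rad 0.94 tan(ccw) 0.89 z -1.14 tauz -0.051 axisT 0.024 q6 -0.56 open 0.0085
x 0.0394 y -0.0151 z 0.0002 az -0.119 ang 129.0
x 0.0366 y -0.0301 z 0.0002 az -0.241 ang 136.0
x 0.0321 y -0.0447 z 0.0003 az -0.363 ang 143.0
x 0.0258 y -0.0587 z 0.0003 az -0.486 ang 150.0
```

Request:
carry_out(targets=[{"hand": 0,"x": 0.001,"y": -0.0025,"z": 0,"ax": 0,"ay": 0,"az": -0.03},{"hand": 0,"x": 0.012,"y": -0.0025,"z": 0,"ax": 0,"ay": 0,"az": -0.03},{"hand": 0,"x": 0.026,"y": -0.003,"z": 0,"ax": 0,"ay": 0,"az": -0.03},{"hand": 0,"x": 0.038,"y": -0.004,"z": 0,"ax": 0,"ay": 0,"az": -0.04},{"hand": 0,"x": 0.039,"y": -0.0151,"z": 0,"ax": 0,"ay": 0,"az": -0.119},{"hand": 0,"x": 0.0366,"y": -0.0301,"z": 0,"ax": 0,"ay": 0,"az": -0.241},{"hand": 0,"x": 0.0321,"y": -0.0447,"z": 0,"ax": 0,"ay": 0,"az": -0.363},{"hand": 0,"x": 0.0258,"y": -0.0587,"z": 0,"ax": 0,"ay": 0,"az": -0.486}])

```text
t: 21.38
tool_pos: [0.4687, 0.0411, 0.2272]
orientation: [-0.806, -3.035, 0.001]
force: [-0.2, 0.4, -1.2]
opening: 0.0086
gripper_force: 50.0
```

```bash
python3 -c "
from h import *
from plant import *
s=read_state();rep(s);arc(s,185.5,6,.116,.0587)"
```

```text
t 21.38 ang 149.88 toolyaw 150.25 r 0.1258 z(bar) 0.0589 F rad 0.35 tan(ccw) -0.30 z -1.19 tauz 0.058 axisT 0.020 q6 -1.07 open 0.0086
x -0.0104 y -0.0121 z 0.0002 az -0.097 ang 155.8
x -0.0122 y -0.0239 z 0.0002 az -0.201 ang 161.8
x -0.0152 y -0.0356 z 0.0002 az -0.304 ang 167.7
x -0.0193 y -0.0468 z 0.0002 az -0.408 ang 173.6
x -0.0247 y -0.0576 z 0.0003 az -0.512 ang 179.6
x -0.0311 y -0.0678 z 0.0003 az -0.615 ang 185.5
```

Request:
carry_out(targets=[{"hand": 0,"x": -0.005,"y": -0.0121,"z": 0,"ax": 0,"ay": 0,"az": -0.097},{"hand": 0,"x": -0.0122,"y": -0.0239,"z": 0,"ax": 0,"ay": 0,"az": -0.201},{"hand": 0,"x": -0.0152,"y": -0.0356,"z": 0,"ax": 0,"ay": 0,"az": -0.304},{"hand": 0,"x": -0.0193,"y": -0.0468,"z": 0,"ax": 0,"ay": 0,"az": -0.408},{"hand": 0,"x": -0.0247,"y": -0.0576,"z": 0,"ax": 0,"ay": 0,"az": -0.512},{"hand": 0,"x": -0.0311,"y": -0.0678,"z": 0,"ax": 0,"ay": 0,"az": -0.615},{"hand": 0,"x": -0.0311,"y": -0.0678,"z": 0,"ax": 0,"ay": 0,"az": -0.615},{"hand": 0,"x": -0.0311,"y": -0.0678,"z": 0,"ax": 0,"ay": 0,"az": -0.615}])

```text
t: 22.38
tool_pos: [0.4622, -0.033, 0.2273]
orientation: [0.139, -3.137, 0.0]
force: [0.6, -0.2, -1.1]
opening: 0.0086
gripper_force: 50.0
```

Request:
carry_out(targets=[{"hand": 0,"x": -0.008,"y": 0,"z": 0,"ax": 0,"ay": 0,"az": 0},{"hand": 0,"x": -0.013,"y": 0,"z": 0,"ax": 0,"ay": 0,"az": 0},{"hand": 0,"x": -0.017,"y": 0,"z": 0,"ax": 0,"ay": 0,"az": 0},{"hand": 0,"x": -0.02,"y": 0,"z": 0,"ax": 0,"ay": 0,"az": 0},{"hand": 0,"x": -0.022,"y": 0,"z": 0,"ax": 0,"ay": 0,"az": 0}])

```text
t: 23.0
tool_pos: [0.4844, -0.0316, 0.2271]
orientation: [0.142, -3.137, 0.0]
force: [0.3, -0.1, -1.1]
opening: 0.0086
gripper_force: 50.0
```

```bash
python3 -c "
from h import *
from plant import *
s=read_state();rep(s);arc(s,185.5,1,.085,.0587)"
```

```text
t 23.00 ang -174.11 toolyaw -174.83 r 0.0936 z(bar) 0.0588 F rad -0.25 tan(ccw) 0.08 z -1.13 tauz 0.024 axisT 0.032 q6 -1.83 open 0.0086
x -0.0086 y 0.0007 z 0.0001 az -0.006 ang 185.5
```

Request:
carry_out(targets=[{"hand": 0,"x": -0.004,"y": 0,"z": 0,"ax": 0,"ay": 0,"az": 0},{"hand": 0,"x": -0.0085,"y": 0.0005,"z": 0,"ax": 0,"ay": 0,"az": 0},{"hand": 0,"x": -0.0085,"y": 0.0005,"z": 0,"ax": 0,"ay": 0,"az": 0},{"hand": 0,"x": -0.0085,"y": 0.0005,"z": 0,"ax": 0,"ay": 0,"az": 0}])

```text
t: 23.5
tool_pos: [0.4927, -0.0304, 0.2272]
orientation: [0.142, -3.137, 0.001]
force: [-0.2, -0.5, -1.0]
opening: 0.0084
gripper_force: 50.0
```

```bash
python3 -c "
from h import *
from plant import *
s=avg(4);rep(s);arc(s,179,4,.085,.0586)"
```

```text
t 23.70 ang -174.37 toolyaw -174.83 r 0.0853 z(bar) 0.0589 F rad -0.44 tan(ccw) 0.29 z -1.23 tauz -0.004 axisT 0.021 q6 -1.83 open 0.0091
x -0.0003 y 0.0025 z 0.0003 az 0.021 ang 184.0
x -0.0004 y 0.0049 z 0.0003 az 0.050 ang 182.3
x -0.0006 y 0.0074 z 0.0003 az 0.079 ang 180.7
x -0.0008 y 0.0098 z 0.0003 az 0.108 ang 179.0
```

Request:
carry_out(targets=[{"hand": 0,"x": -0.0001,"y": 0.0025,"z": 0,"ax": 0,"ay": 0,"az": 0.021},{"hand": 0,"x": -0.0002,"y": 0.0049,"z": 0,"ax": 0,"ay": 0,"az": 0.05},{"hand": 0,"x": -0.0004,"y": 0.0074,"z": 0.0001,"ax": 0,"ay": 0,"az": 0.079},{"hand": 0,"x": -0.0008,"y": 0.0098,"z": 0.0001,"ax": 0,"ay": 0,"az": 0.108},{"hand": 0,"x": -0.0012,"y": 0.0123,"z": 0.0001,"ax": 0,"ay": 0,"az": 0.137},{"hand": 0,"x": -0.0017,"y": 0.0148,"z": 0.0001,"ax": 0,"ay": 0,"az": 0.166}])

```text
t: 24.45
tool_pos: [0.493, -0.0153, 0.227]
orientation: [-0.122, -3.138, 0.001]
force: [-1.8, -1.5, -0.5]
opening: 0.0083
gripper_force: 50.0
```

```bash
python3 -c "
from h import *
from plant import *
s=read_state();rep(s);s=avg(4);rep(s);arc(s,169,4,.085,.0584)"
```

```text
t 24.45 ang 175.45 toolyaw 175.55 r 0.0848 z(bar) 0.0587 F rad 1.69 tan(ccw) 1.64 z -0.51 tauz -0.097 axisT 0.041 q6 -1.63 open 0.0083
t 24.65 ang 175.41 toolyaw 175.68 r 0.0848 z(bar) 0.0588 F rad 0.86 tan(ccw) 1.45 z -1.06 tauz -0.087 axisT 0.036 q6 -1.63 open 0.0086
x 0.0002 y 0.0024 z 0.0004 az 0.033 ang 173.8
x 0.0001 y 0.0048 z 0.0004 az 0.061 ang 172.2
x -0.0001 y 0.0071 z 0.0003 az 0.089 ang 170.6
x -0.0003 y 0.0095 z 0.0003 az 0.117 ang 169.0
```

Request:
carry_out(targets=[{"hand": 0,"x": 0.0002,"y": 0.0024,"z": 0.0001,"ax": 0,"ay": 0,"az": 0.028},{"hand": 0,"x": 0.0001,"y": 0.0048,"z": 0.0001,"ax": 0,"ay": 0,"az": 0.056},{"hand": 0,"x": -0.0001,"y": 0.0071,"z": 0.0002,"ax": 0,"ay": 0,"az": 0.084},{"hand": 0,"x": -0.0003,"y": 0.0095,"z": 0.0002,"ax": 0,"ay": 0,"az": 0.112},{"hand": 0,"x": -0.0006,"y": 0.0119,"z": 0.0002,"ax": 0,"ay": 0,"az": 0.14}])

```text
t: 25.28
tool_pos: [0.4946, -0.0034, 0.2269]
orientation: [-0.341, -3.122, 0.001]
force: [-0.2, -1.0, -0.6]
opening: 0.0082
gripper_force: 50.0
```

```bash
python3 -c "
from h import *
from plant import *
s=read_state();rep(s);s=avg(4);rep(s);arc(s,161,4,.085,.0583)"
```

```text
t 25.27 ang 167.38 toolyaw 167.53 r 0.0850 z(bar) 0.0586 F rad -0.03 tan(ccw) 0.98 z -0.62 tauz -0.137 axisT -0.054 q6 -1.46 open 0.0082
t 25.48 ang 167.37 toolyaw 167.66 r 0.0850 z(bar) 0.0586 F rad 0.24 tan(ccw) 1.19 z -0.73 tauz -0.087 axisT 0.015 q6 -1.47 open 0.0084
x -0.0000 y 0.0024 z 0.0003 az 0.033 ang 165.8
x -0.0001 y 0.0047 z 0.0003 az 0.061 ang 164.2
x -0.0003 y 0.0071 z 0.0003 az 0.088 ang 162.6
x -0.0006 y 0.0094 z 0.0003 az 0.116 ang 161.0
```

Request:
carry_out(targets=[{"hand": 0,"x": 0,"y": 0.0024,"z": 0.0001,"ax": 0,"ay": 0,"az": 0.028},{"hand": 0,"x": -0.0001,"y": 0.0047,"z": 0.0001,"ax": 0,"ay": 0,"az": 0.056},{"hand": 0,"x": -0.0003,"y": 0.0071,"z": 0.0001,"ax": 0,"ay": 0,"az": 0.084},{"hand": 0,"x": -0.0006,"y": 0.0094,"z": 0.0001,"ax": 0,"ay": 0,"az": 0.112}])

```text
t: 25.98
tool_pos: [0.497, 0.0055, 0.2267]
orientation: [-0.515, -3.097, 0.001]
force: [-2.1, -2.4, -1.9]
opening: 0.0087
gripper_force: 50.1
```

```bash
python3 -c "
from h import *
from plant import *
s=read_state();rep(s);s=avg(4);rep(s);arc(s,155,4,.085,.0583)"
```

```text
t 25.98 ang 161.11 toolyaw 161.11 r 0.0850 z(bar) 0.0584 F rad 1.22 tan(ccw) 2.94 z -1.94 tauz -0.112 axisT 0.138 q6 -1.33 open 0.0087
t 26.18 ang 161.11 toolyaw 161.24 r 0.0850 z(bar) 0.0584 F rad 1.75 tan(ccw) 3.32 z -0.83 tauz -0.179 axisT 0.103 q6 -1.34 open 0.0081
x -0.0001 y 0.0023 z 0.0001 az 0.029 ang 159.6
x -0.0002 y 0.0045 z 0.0001 az 0.056 ang 158.1
x -0.0003 y 0.0068 z 0.0001 az 0.082 ang 156.5
x -0.0005 y 0.0090 z 0.0001 az 0.109 ang 155.0
```

Request:
carry_out(targets=[{"hand": 0,"x": -0.0001,"y": 0.0015,"z": 0,"ax": 0,"ay": 0,"az": 0.018},{"hand": 0,"x": -0.0002,"y": 0.003,"z": 0,"ax": 0,"ay": 0,"az": 0.036},{"hand": 0,"x": -0.0002,"y": 0.0045,"z": 0,"ax": 0,"ay": 0,"az": 0.053}])

```text
t: 26.55
tool_pos: [0.4986, 0.0096, 0.2266]
orientation: [-0.596, -3.082, 0.002]
force: [-4.2, -3.3, -0.5]
opening: 0.0086
gripper_force: 50.4
```

```bash
python3 -c "
from h import *
from plant import *
s=read_state();rep(s);s=avg(4);rep(s);arc(s,152,4,.085,.0583)"
```

```text
t 26.55 ang 158.20 toolyaw 158.11 r 0.0850 z(bar) 0.0583 F rad 2.66 tan(ccw) 4.60 z -0.48 tauz -0.249 axisT 0.142 q6 -1.27 open 0.0086
t 26.75 ang 158.19 toolyaw 158.14 r 0.0850 z(bar) 0.0583 F rad 2.73 tan(ccw) 5.11 z -0.67 tauz -0.250 axisT 0.184 q6 -1.27 open 0.0089
x -0.0000 y 0.0023 z -0.0000 az 0.026 ang 156.6
x -0.0001 y 0.0046 z -0.0000 az 0.053 ang 155.1
x -0.0003 y 0.0069 z -0.0000 az 0.080 ang 153.5
x -0.0005 y 0.0092 z -0.0000 az 0.107 ang 152.0
```

Request:
carry_out(targets=[{"hand": 0,"x": 0,"y": 0.0015,"z": 0,"ax": 0,"ay": 0,"az": 0.018},{"hand": 0,"x": -0.0001,"y": 0.003,"z": 0,"ax": 0,"ay": 0,"az": 0.036},{"hand": 0,"x": -0.0001,"y": 0.0046,"z": 0,"ax": 0,"ay": 0,"az": 0.053}])

```text
t: 27.12
tool_pos: [0.5002, 0.0136, 0.2265]
orientation: [-0.678, -3.065, 0.003]
force: [-4.9, -5.2, -0.6]
opening: 0.0083
gripper_force: 50.8
```

```bash
python3 -c "
from h import *
from plant import *
s=read_state();rep(s);s=avg(4);rep(s);arc(s,149,4,.085,.0583)"
```

```text
t 27.12 ang 155.29 toolyaw 155.06 r 0.0851 z(bar) 0.0582 F rad 2.25 tan(ccw) 6.75 z -0.60 tauz -0.383 axisT 0.191 q6 -1.21 open 0.0083
t 27.32 ang 155.28 toolyaw 155.09 r 0.0851 z(bar) 0.0581 F rad 2.42 tan(ccw) 7.20 z -0.71 tauz -0.381 axisT 0.232 q6 -1.21 open 0.0085
x -0.0001 y 0.0023 z -0.0002 az 0.024 ang 153.7
x -0.0002 y 0.0047 z -0.0002 az 0.052 ang 152.1
x -0.0003 y 0.0070 z -0.0002 az 0.079 ang 150.6
x -0.0006 y 0.0093 z -0.0002 az 0.106 ang 149.0
```

Request:
carry_out(targets=[{"hand": 0,"x": -0.0001,"y": 0.0015,"z": 0,"ax": 0,"ay": 0,"az": 0.018},{"hand": 0,"x": -0.0001,"y": 0.003,"z": 0,"ax": 0,"ay": 0,"az": 0.036},{"hand": 0,"x": -0.0002,"y": 0.0046,"z": 0,"ax": 0,"ay": 0,"az": 0.053}])

```text
t: 27.7
tool_pos: [0.5021, 0.0175, 0.2263]
orientation: [-0.759, -3.045, 0.004]
force: [-6.0, -6.5, -1.0]
opening: 0.0085
gripper_force: 51.3
```

```bash
python3 -c "
from h import *
from plant import *
s=read_state();rep(s);s=avg(6);rep(s);arc(s,146,4,.085,.0583)"
```

```text
t 27.70 ang 152.36 toolyaw 152.02 r 0.0851 z(bar) 0.0580 F rad 2.32 tan(ccw) 8.57 z -1.00 tauz -0.493 axisT 0.236 q6 -1.15 open 0.0085
t 28.00 ang 152.35 toolyaw 152.05 r 0.0851 z(bar) 0.0580 F rad 2.45 tan(ccw) 8.13 z -0.21 tauz -0.422 axisT 0.270 q6 -1.15 open 0.0085
x -0.0001 y 0.0024 z -0.0003 az 0.022 ang 150.8
x -0.0002 y 0.0047 z -0.0003 az 0.050 ang 149.2
x -0.0003 y 0.0071 z -0.0003 az 0.078 ang 147.6
x -0.0005 y 0.0094 z -0.0003 az 0.106 ang 146.0
```

Request:
carry_out(targets=[{"hand": 0,"x": -0.0001,"y": 0.0015,"z": 0,"ax": 0,"ay": 0,"az": 0.018},{"hand": 0,"x": -0.0001,"y": 0.003,"z": 0,"ax": 0,"ay": 0,"az": 0.036},{"hand": 0,"x": -0.0002,"y": 0.0046,"z": 0,"ax": 0,"ay": 0,"az": 0.053}])

```text
t: 28.38
tool_pos: [0.5043, 0.0214, 0.2262]
orientation: [-0.839, -3.024, 0.004]
force: [-7.0, -7.5, -1.0]
opening: 0.0086
gripper_force: 51.5
```

```bash
python3 -c "
from h import *
from plant import *
s=read_state();rep(s);s=avg(6);rep(s);arc(s,143,4,.085,.0583)"
```

```text
t 28.38 ang 149.35 toolyaw 148.97 r 0.0851 z(bar) 0.0579 F rad 2.18 tan(ccw) 9.98 z -1.00 tauz -0.516 axisT 0.333 q6 -1.09 open 0.0086
t 28.68 ang 149.32 toolyaw 149.01 r 0.0851 z(bar) 0.0578 F rad 2.13 tan(ccw) 9.21 z -0.44 tauz -0.485 axisT 0.299 q6 -1.09 open 0.0086
x -0.0001 y 0.0023 z -0.0005 az 0.022 ang 147.7
x -0.0002 y 0.0047 z -0.0005 az 0.050 ang 146.2
x -0.0003 y 0.0070 z -0.0005 az 0.077 ang 144.6
x -0.0006 y 0.0094 z -0.0005 az 0.105 ang 143.0
```

Request:
carry_out(targets=[{"hand": 0,"x": -0.0001,"y": 0.0015,"z": 0,"ax": 0,"ay": 0,"az": 0.018},{"hand": 0,"x": -0.0001,"y": 0.003,"z": 0,"ax": 0,"ay": 0,"az": 0.036},{"hand": 0,"x": -0.0002,"y": 0.0046,"z": 0,"ax": 0,"ay": 0,"az": 0.053}])

```text
t: 29.05
tool_pos: [0.5067, 0.0252, 0.226]
orientation: [-0.919, -3.0, 0.005]
force: [-7.1, -7.6, -0.2]
opening: 0.0088
gripper_force: 51.8
```

```bash
python3 -c "
from h import *
from plant import *
s=read_state();rep(s);s=avg(3);rep(s);s=avg(3);rep(s);s=avg(3);rep(s)"
```

```text
t 29.05 ang 146.33 toolyaw 145.93 r 0.0851 z(bar) 0.0577 F rad 1.70 tan(ccw) 10.31 z -0.23 tauz -0.543 axisT 0.334 q6 -1.03 open 0.0088
t 29.20 ang 146.28 toolyaw 145.96 r 0.0851 z(bar) 0.0577 F rad 2.19 tan(ccw) 9.67 z -0.63 tauz -0.517 axisT 0.306 q6 -1.03 open 0.0084
t 29.35 ang 146.34 toolyaw 145.97 r 0.0851 z(bar) 0.0577 F rad 1.68 tan(ccw) 10.01 z 0.35 tauz -0.520 axisT 0.332 q6 -1.03 open 0.0088
t 29.50 ang 146.34 toolyaw 145.96 r 0.0851 z(bar) 0.0577 F rad 2.13 tan(ccw) 10.19 z 0.05 tauz -0.520 axisT 0.347 q6 -1.03 open 0.0086
```

Request:
carry_out(targets=[{"hand": 0,"x": 0,"y": 0.0012,"z": 0,"ax": 0,"ay": 0,"az": 0.014},{"hand": 0,"x": -0.0001,"y": 0.0024,"z": 0,"ax": 0,"ay": 0,"az": 0.028}])

```text
t: 29.75
tool_pos: [0.508, 0.0271, 0.2259]
orientation: [-0.961, -2.987, 0.005]
force: [-7.1, -7.5, -0.4]
opening: 0.0082
gripper_force: 51.9
```

```bash
python3 -c "
from h import *
from plant import *
s=read_state();rep(s);s=avg(6);rep(s);arc(s,148,1,.085,.058);arc(s,158,1,.085,.058);arc(s,157,1,.095,.058)"
```

```text
t 29.75 ang 144.77 toolyaw 144.33 r 0.0851 z(bar) 0.0576 F rad 1.52 tan(ccw) 10.23 z -0.43 tauz -0.544 axisT 0.326 q6 -0.99 open 0.0082
t 30.05 ang 144.75 toolyaw 144.36 r 0.0851 z(bar) 0.0576 F rad 1.78 tan(ccw) 10.55 z -0.27 tauz -0.539 axisT 0.358 q6 -0.99 open 0.0083
x -0.0002 y -0.0048 z -0.0004 az -0.063 ang 148.0
x -0.0025 y -0.0195 z -0.0003 az -0.238 ang 158.0
x 0.0076 y -0.0202 z -0.0003 az -0.221 ang 157.0
```

Request:
carry_out(targets=[{"hand": 0,"x": -0.0002,"y": -0.004,"z": 0,"ax": 0,"ay": 0,"az": -0.047},{"hand": 0,"x": -0.0005,"y": -0.008,"z": 0,"ax": 0,"ay": 0,"az": -0.093},{"hand": 0,"x": -0.001,"y": -0.0118,"z": 0,"ax": 0,"ay": 0,"az": -0.14}])

```text
t: 30.42
tool_pos: [0.5023, 0.0173, 0.2263]
orientation: [-0.746, -3.048, 0.002]
force: [-5.5, -3.0, -0.2]
opening: 0.0087
gripper_force: 50.4
```

```bash
python3 -c "
from h import *
from plant import *
s=read_state();rep(s);s=avg(4);rep(s)"
```

```text
t 30.43 ang 152.42 toolyaw 152.49 r 0.0848 z(bar) 0.0580 F rad 3.53 tan(ccw) 5.19 z -0.23 tauz -0.264 axisT 0.176 q6 -1.16 open 0.0087
t 30.62 ang 152.44 toolyaw 152.40 r 0.0848 z(bar) 0.0580 F rad 3.24 tan(ccw) 4.91 z -0.57 tauz -0.272 axisT 0.144 q6 -1.16 open 0.0085
```

Request:
carry_out(targets=[{"hand": 0,"x": -0.0002,"y": -0.004,"z": 0,"ax": 0,"ay": 0,"az": -0.047},{"hand": 0,"x": -0.0004,"y": -0.0078,"z": 0,"ax": 0,"ay": 0,"az": -0.095},{"hand": 0,"x": -0.0004,"y": -0.0078,"z": 0,"ax": 0,"ay": 0,"az": -0.095}])

```text
t: 31.0
tool_pos: [0.4997, 0.0104, 0.2268]
orientation: [-0.603, -3.082, 0.0]
force: [-2.5, -1.8, -1.4]
opening: 0.0085
gripper_force: 50.1
```

```bash
python3 -c "
from h import *
from plant import *
s=read_state();rep(s);s=avg(4);rep(s)"
```

```text
t 31.00 ang 157.35 toolyaw 157.84 r 0.0842 z(bar) 0.0585 F rad 1.66 tan(ccw) 2.62 z -1.45 tauz -0.038 axisT 0.184 q6 -1.27 open 0.0085
t 31.20 ang 157.28 toolyaw 157.85 r 0.0843 z(bar) 0.0585 F rad 0.58 tan(ccw) 2.36 z -1.05 tauz -0.087 axisT 0.112 q6 -1.27 open 0.0083
```

Request:
carry_out(targets=[{"hand": 0,"x": 0.0,"y": -0.003,"z": 0,"ax": 0,"ay": 0,"az": -0.04},{"hand": 0,"x": 0.0,"y": -0.0045,"z": 0,"ax": 0,"ay": 0,"az": -0.06},{"hand": 0,"x": 0.008,"y": -0.0047,"z": 0,"ax": 0,"ay": 0,"az": -0.06},{"hand": 0,"x": 0.018,"y": -0.0053,"z": 0,"ax": 0,"ay": 0,"az": -0.06},{"hand": 0,"x": 0.032,"y": -0.006,"z": 0,"ax": 0,"ay": 0,"az": -0.06},{"hand": 0,"x": 0.05,"y": -0.007,"z": 0,"ax": 0,"ay": 0,"az": -0.06},{"hand": 0,"x": 0.07,"y": -0.008,"z": -0.02,"ax": 0,"ay": 0,"az": -0.06},{"hand": 0,"x": 0.08,"y": -0.008,"z": -0.06,"ax": 0,"ay": 0,"az": -0.06}])

```text
t: 32.2
tool_pos: [0.42, 0.0338, 0.2854]
orientation: [-0.508, -3.094, 0.001]
force: [0.7, -0.7, -1.0]
opening: 0.0083
gripper_force: 50.0
```

```bash
python3 -c "
from h import *
from plant import *
s=read_state();rep(s);g=np.load('grasp.npy');print(g)
im,d=read_camera('wrist');cv2.imwrite('pics/w5raw.png',im)
Rc=R.from_rotvec(s['orientation']);print(Rc.inv().apply(g[:3]+[0,0,.06]-s['tool_pos']).round(4),(Rc.inv()*R.from_rotvec(g[3:])).as_rotvec().round(4))
# bar direction in wrist picture: ball centroid
p=camera_params('wrist')
T=lambda v:Rc.apply(v)+s['tool_pos']
for L in(.04,.06,.082):print(wproj(p,T([L,0,.1683])))
g=cv2.cvtColor(im,cv2.COLOR_BGR2GRAY).astype(int)
for r in range(90,220,10):
    print(r,g[r,225:290:3])
"
```

```text
t 32.20 ang 160.50 toolyaw 161.35 r 0.1671 z(bar) 0.1171 F rad -0.95 tan(ccw) 0.44 z -0.97 tauz -0.024 axisT 0.050 q6 -1.29 open 0.0083
[ 0.45384814 -0.34426173  0.20433524 -0.42611847  3.11041775 -0.0040697 ]
[-0.1531 -0.3473  0.0208] [ 0.0021 -0.0089 -0.5978]
[[254.96071167 157.70943016]]
[[254.91432573 119.77370092]]
[[254.88892594  77.76659206]]
90 [177 211 212 212 209  62  57  66  71  78  82  84  80  73  70  64  72 201
 200 199 199 198]
100 [171 200 200 199 200 202 160  50  48  54  57  59  59  53  71 183 201 199
 200 200 199 200]
110 [134 202 200 200 200 200 200 174 102 142 166 169 163 138 176 204 198 184
 201 199 203 203]
120 [113 112 112 162 199 188 202 171 102 143 167 170 163 138 109 112 113 113
 113 113 113 113]
130 [113 113 114 113 114 112 114 102 103 143 167 168 163 138 110 112 114 113
 114 114 114 113]
140 [113 113 113 169 204 203 203 174 101 141 165 169 163 138 108 114 113 114
 114 113 103 101]
150 [113 113 114 114 153 203 202 183  84 141 167 170 156 105 103 113 114 113
 113 103  99 127]
160 [113 114 113 113 113 116 159 181  75  91 100  97  89  77 100 113 114 114
 113 102  99 127]
170 [114 112 113 114 114 114 114 122  75  90  99  95  88  75 100 114 114 114
 115 103  99 125]
180 [114 114 114 113 113 113 150 181  76  91 100  96  89  74  98 114 113 114
 113 103  98 124]
190 [113 113 113 112 181 196 202 181  76  90 100  94  88  74 140 157 142 161
 116 103  99 126]
200 [112 170 202 202 201 202 201 195  79  88  99  93  89  73 179 201 202 201
 202 203 148 154]
210 [131 209 219 219 220 221 221 216  81  91 101  95  88  72 197 221 220 220
 220 219 219 219]
```

Request:
carry_out(targets=[{"hand": 0,"x": -0.015,"y": -0.045,"z": 0,"ax": 0,"ay": 0,"az": -0.08},{"hand": 0,"x": -0.04,"y": -0.095,"z": 0,"ax": 0,"ay": 0,"az": -0.17},{"hand": 0,"x": -0.065,"y": -0.148,"z": 0,"ax": 0,"ay": 0,"az": -0.26},{"hand": 0,"x": -0.09,"y": -0.2,"z": 0,"ax": 0,"ay": 0,"az": -0.35},{"hand": 0,"x": -0.11,"y": -0.25,"z": 0,"ax": 0,"ay": -0.004,"az": -0.43},{"hand": 0,"x": -0.13,"y": -0.3,"z": 0.005,"ax": 0,"ay": -0.008,"az": -0.52},{"hand": 0,"x": -0.153,"y": -0.347,"z": 0.015,"ax": 0.002,"ay": -0.009,"az": -0.598},{"hand": 0,"x": -0.153,"y": -0.347,"z": 0.02,"ax": 0.002,"ay": -0.009,"az": -0.598}])

```text
t: 33.25
tool_pos: [0.4558, -0.347, 0.2661]
orientation: [-0.422, 3.107, -0.006]
force: [-0.4, 0.4, -1.2]
opening: 0.0088
gripper_force: 50.0
```

```bash
python3 -c "
from h import *
from plant import *
s=avg(4);g=np.load('grasp.npy')
Rc=R.from_rotvec(s['orientation']);print(s['q'].round(3),s['tool_pos'],Rc.inv().apply(g[:3]-s['tool_pos']).round(4),(Rc.inv()*R.from_rotvec(g[3:])).as_rotvec().round(4))
"
```

```text
[-0.736  0.157  1.717  0.004  1.261 -2.58 ] [ 0.45598062 -0.34398023  0.2661076 ] [0.0025 0.0005 0.0618] [-0.0007  0.0046  0.0002]
```

Request:
carry_out(targets=[{"hand": 0,"x": 0.001,"y": 0.0005,"z": 0.02,"ax": 0,"ay": 0.004,"az": 0},{"hand": 0,"x": 0.001,"y": 0.0005,"z": 0.04,"ax": 0,"ay": 0.004,"az": 0},{"hand": 0,"x": 0.001,"y": 0.0005,"z": 0.052,"ax": 0,"ay": 0.004,"az": 0},{"hand": 0,"x": 0.001,"y": 0.0005,"z": 0.058,"ax": 0,"ay": 0.004,"az": 0},{"hand": 0,"x": 0.001,"y": 0.0005,"z": 0.061,"ax": 0,"ay": 0.004,"az": 0},{"hand": 0,"x": 0.001,"y": 0.0005,"z": 0.061,"ax": 0,"ay": 0.004,"az": 0}])

```text
t: 34.2
tool_pos: [0.456, -0.3447, 0.2061]
orientation: [-0.426, 3.109, -0.007]
force: [-0.1, 0.4, -1.0]
opening: 0.0086
gripper_force: 50.0
```

```bash
python3 -c "
from h import *
from plant import *
s=avg(4);g=np.load('grasp.npy')
Rc=R.from_rotvec(s['orientation']);print(s['tool_pos'],Rc.inv().apply(g[:3]-s['tool_pos']).round(4),(Rc.inv()*R.from_rotvec(g[3:])).as_rotvec().round(4),s['force'],s['wrist_torque'])
"
```

```text
[ 0.45609699 -0.34481336  0.20654135] [0.002  0.0011 0.0022] [-0.0025  0.0013 -0.0001] [ 0.20124528 -0.00704381 -0.83789023] [ 0.02916307 -0.02222567 -0.02486486]
```

Request:
carry_out(targets=[{"hand": 0,"x": 0.0,"y": 0.001,"z": 0.001,"ax": 0,"ay": 0,"az": 0},{"hand": 0,"x": 0.0,"y": 0.001,"z": 0.002,"ax": 0,"ay": 0,"az": 0},{"hand": 0,"x": 0.0,"y": 0.001,"z": 0.002,"ax": 0,"ay": 0,"az": 0},{"hand": 20,"x": 0.0,"y": 0.001,"z": 0.002,"ax": 0,"ay": 0,"az": 0},{"hand": 40,"x": 0.0,"y": 0.001,"z": 0.002,"ax": 0,"ay": 0,"az": 0},{"hand": 60,"x": 0.0,"y": 0.001,"z": 0.002,"ax": 0,"ay": 0,"az": 0},{"hand": 60,"x": 0.0,"y": 0.001,"z": 0.002,"ax": 0,"ay": 0,"az": 0},{"hand": 60,"x": 0.0,"y": 0.001,"z": 0.002,"ax": 0,"ay": 0,"az": 0}])

```text
t: 35.4
tool_pos: [0.4556, -0.3436, 0.2039]
orientation: [-0.426, 3.11, -0.006]
force: [-0.3, 0.1, 0.6]
opening: 0.0529
gripper_force: 0.0
```

Request:
carry_out(targets=[{"hand": 60,"x": 0,"y": 0,"z": -0.01,"ax": 0,"ay": 0,"az": 0},{"hand": 60,"x": 0,"y": 0,"z": -0.03,"ax": 0,"ay": 0,"az": 0},{"hand": 60,"x": 0,"y": 0,"z": -0.06,"ax": 0,"ay": 0,"az": 0},{"hand": 60,"x": 0,"y": 0,"z": -0.1,"ax": 0,"ay": 0,"az": 0},{"hand": 60,"x": 0,"y": 0,"z": -0.14,"ax": 0,"ay": 0,"az": 0},{"hand": 60,"x": 0,"y": 0,"z": -0.14,"ax": 0,"ay": 0,"az": 0}])

```text
t: 36.15
tool_pos: [0.4562, -0.3441, 0.3505]
orientation: [-0.425, 3.103, -0.018]
force: [-0.3, 0.0, -0.3]
opening: 0.0557
gripper_force: 0.0
```

Run:
```python
from h import *
from plant import *
s=read_state();p=camera_params("wrist");im,d=read_camera("wrist");print(s['t'],s['opening'],s['tool_pos'])
sc,ds=read_camera("scene")
A=cv2.resize(im[60:300,130:380],(400,384));B=cv2.resize(sc[215:285,270:343],(400,384),interpolation=cv2.INTER_CUBIC)
cv2.imwrite("pics/fin.png",cv2.convertScaleAbs(np.hstack([A,B]),alpha=1.2))
```

```text
36.15 0.05570641433425865 [ 0.45622438 -0.34405812  0.35050092]
```

View pics/fin.png

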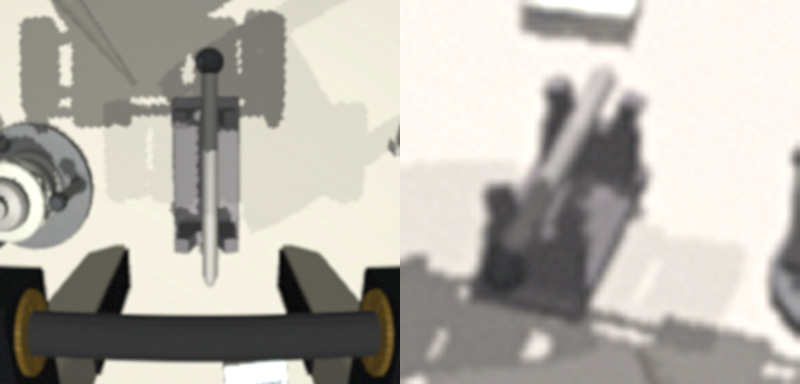

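```bash
python3 -c "
from plant import robot
print(robot.close_job())"
```

```text
the job is handed in; nothing more can be done
None
```

I tightened the collar until it read about 0.36 N m held still (roughly 0.45 N m turning), laid the bar back across both forks of its rest, and handed the job in after about 36 s. The collar's final height was too fine to measure, so I judged its tightness from torque alone, and the hand-in gave no verdict.

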